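# Unclamp the shielding panel

### The job

A foil-covered shielding panel is still clamped on the tooling plate by a strap clamp whose ratchet handle is set to tighten. Flip the ratchet's small red reversing lever over to the loosening side, work the handle to turn the clamp screw at least a quarter turn loose, then draw the freed strap all the way back off the panel. Leave the panel lying in its place, and do not disturb the other things around it.

Things in the scene. Friction and masses are not known exactly. Their poses are not given: they have to be found in the camera images.
- fixture: aluminium tooling plate, 260 (x) x 400 (y) x 12 mm, bolted down; origin: centre of its underside, on the table. All that follows is mounted on it or lies on it. The clamp screw stands upright at x +40, y +30 mm of the plate; the strap lies along the plate's y, its nose over the panel on the -y side.
- screw (a joint): clamp screw, right-hand thread: 0 = tight (start, a stop), grows counter-clockwise seen from above as it loosens, 1.571 = a quarter turn, free on to 5.5. Needs about 1.2 N m (8 N at the middle of the handle's grip), stays where left; turned only through the ratchet. A red mark on its end, in the middle of the ratchet head, turns with it.
- ratchet (a joint): swing of the ratchet handle, which stays on the screw: 0 = pointing to -x of the plate, + is counter-clockwise seen from above, -1.5 to 1.5; stays where left. Lever on loosening: counter-clockwise swings turn the screw after up to 0.27 rad idle travel, clockwise ones click back (drag 0.2 to 0.4 N m). Lever on tightening: counter-clockwise only clicks, clockwise is blocked by the tight screw.
- handle_grip (a point): point in the middle of the blue handle grip with black bands, on its centre line, 150 mm from the screw axis and 51 mm above the table; the grip is round, 26 to 28 mm thick, and runs from 99 to 205 mm from the screw axis. The point's -x axis points outward along the handle, z up. Below the grip there is 25 mm of free height over the plate; the panel's stops there are 24 mm high over the table.
- screw_axis (a point): point on the screw axis at the top of the steel ratchet head (54 mm across), 63 mm above the table; turns with the handle, its -x outward along the handle.
- lever (a joint): reversing lever on top of the ratchet, on an upright pin 30 mm out from the screw axis along the handle: -0.4 = stop on the clockwise side seen from above, tightening (start: -0.4 to -0.34); +0.4 = stop on the counter-clockwise side, loosening; over from +0.25. Stays where left, 2 to 3 N at its tab move it; pushing it may swing the handle a little too.
- lever_tab (a point): middle of the lever's red thumb tab, 31 mm outward from its pin, 76 mm above the table; tab 11 mm long (point x, along the lever), 7 mm thick (point y), from 64 to 81 mm above the table. The head below is 63 mm high, the lever's arm 68 mm: fingertips at 70 to 74 mm push the tab from the side and touch nothing else. Stop to stop it moves 24 mm sideways.
- strap (a joint): slide of the clamp strap along +y of the plate, m: 0 = nose 20 mm over the panel (start), 0.05 = stop, all the way back. Held fast by the screw until it is turned about 0.8 rad loose; then about 3 to 5 N move it. It stays where it is left.
- strap_knob (a point): middle of the round steel knurled knob on the heel screw, at the rear (+y) end of the strap, 22 mm in diameter, from 38 to 68 mm above the table, this point 54 mm above it; rigid with the strap, nothing else within 50 mm of it above 33 mm. At the start it lies 98 mm to +y of the screw axis.
- strap_nose (a point): middle of the top edge of the strap's nose, over the panel. The dark steel strap is 40 mm wide, 15 mm thick, 204 mm long, its top 32 mm above the table.
- panel: loose flat shielding panel, foil with copper-taped edges, 140 (x) x 120 (y) x 4 mm, 0.22 kg, lying on the plate against two low stops (24 mm high) under the strap's nose; origin: centre of its underside.
- tape_roll: loose roll of copper tape lying on the plate, 54 mm in diameter, 14 mm high; origin: centre of its underside.
- spare_nut: loose brass hexagon nut lying on the plate, 22 mm across, 10 mm high; origin: centre of its underside.
- dome: loose white plastic dome on the table, 120 mm in diameter, 44 mm high; origin: centre of its underside.
- meter: loose yellow hand-held meter lying on the table, 170 x 82 x 42 mm; origin: centre of its underside.
- screwdriver: loose screwdriver lying on the table along its x, about 200 mm long.
- pen_cup: loose black cup on the table, 72 mm in diameter, 95 mm high; origin: centre of its underside.
- coax_tray: loose blue tray of coaxial adapters on the table, 120 x 85 x 30 mm; origin: centre of its underside.

How it is judged:
On the way, in this order (a step that is already met when the one before it is completed fails the run):
1. the reversing lever is over on the loosening side (value of joint lever above 0.25 rad), for 0.2 s.
2. the clamp screw is at least a quarter turn loose (value of joint screw above 1.5 rad), for 0.2 s.
3. the strap is drawn all the way back (value of joint strap above 0.042 m), for 0.2 s.
At the end, for the whole second after the job is handed in: The reversing lever stands over on the loosening side (past 0.2 rad), the clamp screw is a quarter turn or more loose (past 1.5 rad), the strap is drawn all the way back (within 8 mm of its stop), the panel lies flat within 12 mm of where it lay, and the strap and the handle are at rest (value of joint lever above 0.2 rad and value of joint screw above 1.5 rad and value of joint strap above 0.042 m and velocity of joint strap between -0.01 and 0.01 m/s and velocity of joint ratchet between -0.05 and 0.05 rad/s and distance of panel from where it was at the start of the episode below 0.012 m and angle between panel's own z axis and vertical below 0.1 rad); the robot touches nothing.
It fails at once if the panel is shoved or lifted out of its place (more than 12 mm) (distance of panel from where it was at the start of the episode above 0.012 m).
It fails at once if another thing around it is disturbed (moved more than 25 mm) (distance of any of tape_roll, spare_nut, dome, meter, screwdriver, pen_cup, coax_tray from where it was at the start of the episode above 0.025 m).
It also fails if it takes over 70 s, if anything falls off the work surface, if the arm or the gripper's body presses on something with over 40 N, if the wrist force passes 120 N, or if a joint passes its speed limit or range.

### The arm

A 7-joint arm with a two-finger parallel gripper is mounted at the origin on the work surface. World frame = base frame: x ahead of the robot, y to its left, z up, the work surface at z = 0. Lengths are in m, angles in rad, forces in N, time in s.
With the tool pointing down it reaches from about 0.4 to 0.75 m from the base axis. Payload 19.5 kg.
Tool frame: the origin (TCP) lies at the very end of the fingers, on their centre line; the grasp point (between the pads) lies 19 mm behind it (arm.grip_depth is the distance from the TCP to the grasp point, in m); z points along the fingers, y is the direction in which the jaws open and shut (so a half turn about z gives the same grasp; the last joint's range is limited). The gripper opens to 85 mm and grips with 20 to 120 N. Pads are 22 mm wide; open, the fingers measure 114 mm over their backs; the gripper's body (76 mm by 85 mm) begins 54 mm behind the grasp point. The pads swing forward as they close: fully open they stand 13 mm farther back than shut.
Start: joints at [1.161, 0.707, -0.028, 1.485, 0.022, 0.951, -0.075], TCP at [0.207, -0.537, 0.231] pointing down, gripper open.
Joint ranges: [-2.71, 2.71], [-0.32, 2.16], [-1.57, 1.52], [0, 2.45], [-1.46, 4.6], [0, 2.02], [-2.83, 2.83]. Speed limits (rad/s): [1.89, 1.89, 2.57, 2.57, 3.01, 3.01, 3.01].

### API

Orientations are given as a unit quaternion [x, y, z, w].
In Python, from rig import arm gives the robot as it stands. The module is installed in compiled form; this text tells all that it offers.
- The arm moves only by the tool send_rows, never from a script. Its argument "steps" is a list of rows, each a list of 3 entries, a list of its own where there are three numbers: the shift along the tool's x, y, z as a fraction of full scale, then the turn, a rotation vector about the tool's x, y, z as a fraction of full scale, then the opening, from 0 (shut) to 1 (fully open). In form: [[[x, y, z], [wx, wy, wz], claw], ...]. A call has 1 to 12 rows; each row shifts and turns the commanded pose from where the row before left it, along the tool's axes as they then stand; what a row does not reach is not made up. Full scale, the value 1, is 2.5 cm for a shift and 180 degrees for a turn. A row lasts 1/12 s, in which the tool goes at most 41.7 mm and 7.16 degrees, less where a joint would pass 70% of its speed; a pose out of reach is approached as far as the arm can. A call with a number of a shift or a turn outside -1 to 1 is refused whole. A call with a gripper value outside its range is refused whole. The fingers move at their own pace and stop on an object; "newtons" is the grip in N (left out, the last holds). Time passes only in rows, so rows that do not move let the fingers close. It gives the time, the measured TCP pose, the force and the opening at its end, in the units of the state.
- arm.get_obs(): the state, without advancing time (a new reading comes with each control period).
- arm.capture(name): name is "scene" or "side" or "wrist"; returns a dict with "pixels" (480x640x3 uint8, red, green, blue), "z_map" (480x640 float32, m along the optical axis (not along the pixel's ray), 0 where there is no reading), "fx", "fy", "cx", "cy" (pixels), "extrinsics" (4x4, takes a point from world to camera coordinates). Camera axes: x right, y down, z forward; pixel columns grow to the right and rows downward; lengths in m; the calibration is good to about 2 mm. A picture is of the moment at which its call begins.
- arm.finish_job(): hands the job in, once; it reports no verdict.
The state is a dict: "time_s": time; "qpos": joint angles; "qd": joint speeds; "effort": joint torques, N m; "eef_pos": TCP position; "tcp_rot": TCP orientation; "wrist_force": force on the tool from outside, world axes, zero at the start; "ft_torque": the same for the moment, N m; "gripper_width": finger opening in m.
Only numpy, scipy, OpenCV 4.12 (cv2) and the standard library are available. Lean on these libraries where they do the work, as an engineer would, in place of code of your own. Each camera call takes 0.05 s, during which the arm holds its last target.

## Working session

There is one attempt and no reset: what is moved stays moved. The work goes in short steps, Python scripts to look and compute and a tool call to move; the robot and the scene stay as the last step left them, time stands still between calls to the robot, and variables do not carry over. Pictures are saved under pics/ and viewed, and the job is handed in when it is done.

Besides the shell and the picture viewer there is one more tool, called after "Request:" as name(argument=value, ...), one argument or row to a line, values as JSON. send_rows: Moves the arm, as the interface text tells. Shift numbers are shares of 2.5 cm and turn numbers shares of 180 degrees, none past 1 either way. Its arguments: {"type":"object","properties":{"steps":{"type":"array"},"newtons":{"type":"number"}},"required":["steps"]}

```bash
ls; mkdir -p pics; cat > h.py <<'E'
import numpy as np, cv2
from rig import arm
def snap(n,tag):
    c=arm.capture(n); cv2.imwrite(f'pics/{tag}.png',c['pixels'][:,:,::-1]); np.savez(f'pics/{tag}.npz',**c); return c
def pt(c,u,v,z=None):
    E=np.array(c['extrinsics']);R=E[:3,:3];t=E[:3,3];o=-R.T@t
    d=R.T@np.array([(u-c['cx'])/c['fx'],(v-c['cy'])/c['fy'],1.0])
    if z is None:
        return o+d*float(c['z_map'][int(v),int(u)])
    return o+d*(z-o[2])/d[2]
def proj(c,p):
    E=np.array(c['extrinsics']);q=E[:3,:3]@np.array(p)+E[:3,3]
    return q[0]/q[2]*c['fx']+c['cx'],q[1]/q[2]*c['fy']+c['cy']
def load(tag): return dict(np.load(f'pics/{tag}.npz'))
E
python3 - <<'E'
from h import *
for n in ('scene','side','wrist'):
    c=snap(n,n+'0'); E=c['extrinsics']; print(n,-E[:3,:3].T@E[:3,3],E[2,:3],c['fx'])
print(arm.get_obs())
E
```

```text
pics
scene [ 1.47817837 -0.56382261  0.97382642] [-0.68484419  0.36425556 -0.63111514] 553.3278449161634
side [0.38505662 0.80671432 0.93742315] [ 0.08301153 -0.69730182 -0.71195453] 552.010682741865
wrist [ 0.28394937 -0.507478    0.37416891] [-0.30440087 -0.11616869 -0.94543374] 339.33317765790576
{'time_s': 0.15, 'qpos': array([ 1.16130578,  0.70695216, -0.02762358,  1.48485296,  0.02202874,
        0.95089264, -0.07548005]), 'qd': array([-0.00035108, -0.00076566,  0.00217063, -0.00091689,  0.00061537,
        0.00019107, -0.00018209]), 'effort': array([ 1.88397285e-04, -8.83308363e+01,  1.23455979e+00, -2.36193430e+01,
        1.68402318e-02,  5.28142584e-03,  1.27695184e-04]), 'eef_pos': array([ 0.20667806, -0.5363775 ,  0.23094842]), 'tcp_rot': array([ 9.83135202e-01,  1.82879777e-01, -9.23925243e-05, -3.90144934e-04]), 'wrist_force': array([-0.2000825 , -0.64038748, -0.02022356]), 'ft_torque': array([ 0.02858305, -0.00579965, -0.01421415]), 'gripper_width': 0.08543851896674032}
```

View pics/scene0.png

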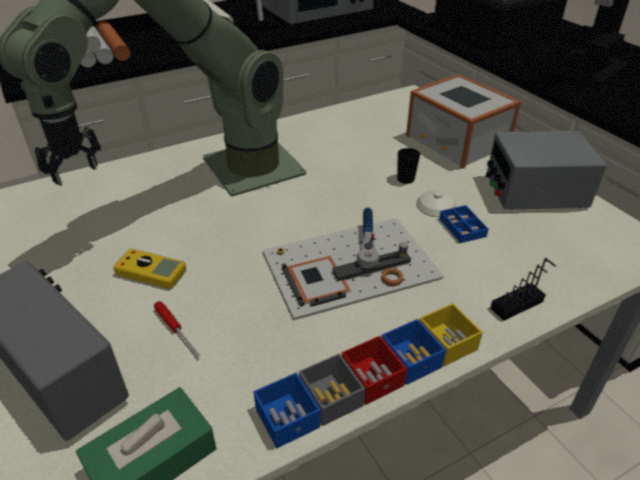

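View pics/side0.png

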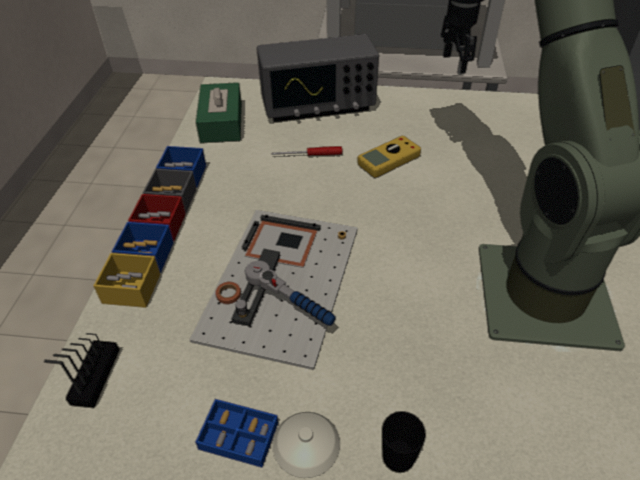

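View pics/wrist0.png

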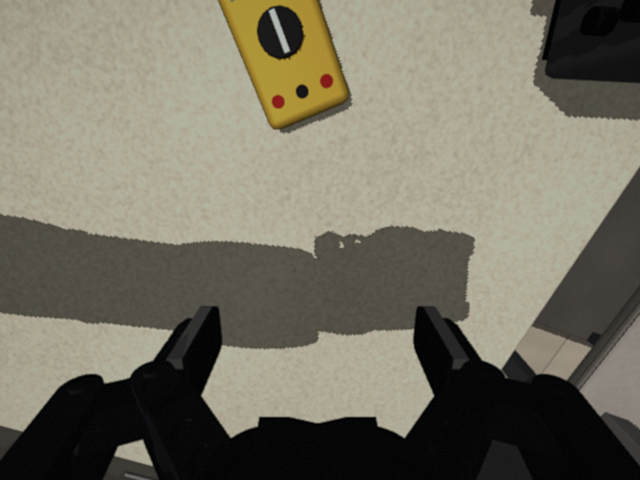

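The side view shows the plate between about (191,340) and (357,226), the ratchet head near (262,275), the handle running to (333,320) and the knob near (240,310). The scene view shows the same things. Next I'll crop and measure.

```bash
python3 - <<'E'
from h import *
c=load('side0'); im=cv2.imread('pics/side0.png')
cr=im[200:375,180:370]; cv2.imwrite('pics/side0c.png',cv2.resize(cr,None,fx=3.4,fy=3.4,interpolation=cv2.INTER_CUBIC))
s=cv2.imread('pics/scene0.png'); cv2.imwrite('pics/scene0c.png',cv2.resize(s[195:325,250:450],None,fx=4,fy=4,interpolation=cv2.INTER_CUBIC))
for n,p in dict(tl=(257,211),tr=(357,226),br=(315,367),bl=(191,340)).items(): print(n,pt(c,*p,z=.012),pt(c,*p))
for n,uv in dict(head=(262,272),handleend=(330,321),knob=(241,302)).items(): print(n,pt(c,*uv))
hsv=cv2.cvtColor(im,cv2.COLOR_BGR2HSV)
m=((hsv[...,0]>95)&(hsv[...,0]<125)&(hsv[...,1]>120)).astype('uint8');m[:260]=0;m[340:]=0;m[:,:270]=0;m[:,345:]=0
ys,xs=np.nonzero(m);P=np.array([pt(c,x,y) for x,y in zip(xs,ys)]);print(len(P),P.mean(0),P.min(0),P.max(0))
m=(((hsv[...,0]<8)|(hsv[...,0]>172))&(hsv[...,1]>130)).astype('uint8');m[:240]=0;m[320:]=0;m[:,:235]=0;m[:,320:]=0
n,l,st,ce=cv2.connectedComponentsWithStats(m)
for i in range(1,n): 
  ys,xs=np.nonzero(l==i);print(st[i],ce[i],np.mean([pt(c,x,y) for x,y in zip(xs,ys)],0))
E
```

```text
tl [ 0.6698937  -0.18440265  0.012     ] [ 0.67101892 -0.18831797  0.00834419]
tr [ 0.41880436 -0.15678816  0.012     ] [ 0.41917559 -0.16738679  0.00182024]
br [0.47174958 0.24141142 0.012     ] [ 0.47304242  0.23298112 -0.00180073]
bl [0.72630747 0.20667294 0.012     ] [0.72727303 0.20497513 0.00938153]
head [0.60630035 0.05676185 0.06285885]
handleend [0.45115915 0.16182599 0.05495117]
knob [0.63199967 0.14294519 0.06655167]
506 [0.48936794 0.13739767 0.05973504] [0.44399135 0.10220129 0.04849345] [0.53812251 0.16711281 0.06889411]
[272 279   4   7  23] [273.52173913 281.86956522] [0.57455415 0.09159278 0.07557005]
```

View pics/side0c.png

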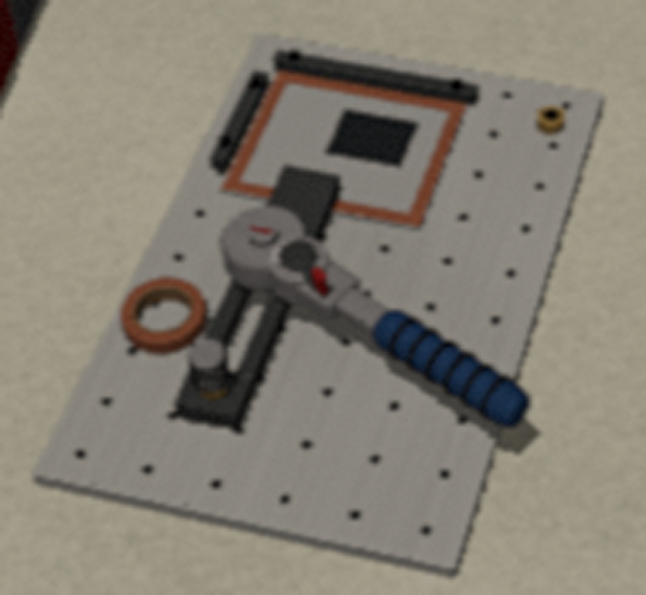

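View pics/scene0c.png

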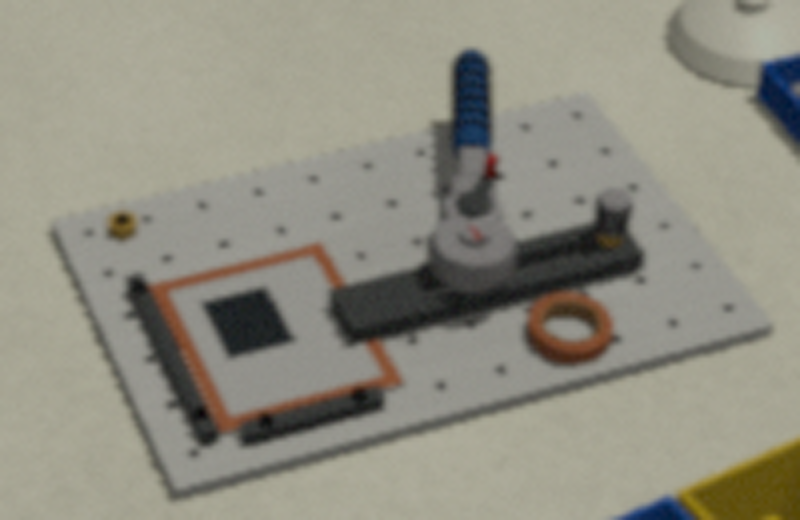

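Request:
send_rows(
  steps=[
    [[0,0,0],[0,0,0.0386],0],
    [[0,0,0],[0,0,0.0386],0],
    [[0,0,0],[0,0,0.0386],0],
    [[0,0,0],[0,0,0.0386],0],
    [[0,0,0],[0,0,0.0386],0],
    [[0,0,0],[0,0,0.0386],0],
    [[0,0,0],[0,0,0.0386],0],
    [[0,0,0],[0,0,0.0386],0],
    [[0,-0.5,0],[0,0,0],0],
    [[0,-1,0],[0,0,0],0],
    [[0,-1,0],[0,0,0],0],
    [[0,-1,0],[0,0,0],0],
  ],
  newtons=40,
)

```text
time_s: 1.15
eef_pos: [0.2567, -0.4634, 0.2311]
tcp_rot: [0.955, -0.297, -0.0, -0.0]
wrist_force: [1.1, -0.8, 0.3]
gripper_width: 0.0004
```

Request:
send_rows(
  steps=[
    [[-0.07,-1,0],[0,0,0],0],
    [[-0.07,-1,0],[0,0,0],0],
    [[-0.07,-1,0],[0,0,0],0],
    [[-0.07,-1,0],[0,0,0],0],
    [[-0.07,-1,0],[0,0,0],0],
    [[-0.07,-1,0],[0,0,0],0],
    [[-0.07,-1,0],[0,0,0],0],
    [[-0.07,-1,0],[0,0,0],0],
    [[-0.07,-1,0],[0,0,0],0],
    [[-0.07,-1,0],[0,0,0],0],
    [[-0.07,-1,0],[0,0,0],0],
    [[-0.07,-1,0],[0,0,0],0],
  ],
)

```text
time_s: 2.15
eef_pos: [0.4094, -0.2041, 0.2313]
tcp_rot: [0.955, -0.297, -0.0, -0.0]
wrist_force: [-1.1, -0.5, -0.6]
gripper_width: 0.0001
```

Request:
send_rows(
  steps=[
    [[-0.07,-1,0],[0,0,0],0],
    [[-0.07,-1,0],[0,0,0],0],
    [[-0.07,-1,0],[0,0,0],0],
    [[-0.07,-1,0],[0,0,0],0],
    [[-0.07,-1,0],[0,0,0],0],
    [[-0.07,-1,0],[0,0,0],0],
    [[-0.07,-1,0],[0,0,0],0],
    [[-0.07,-1,0],[0,0,0],0],
    [[-0.07,-1,0],[0,0,0],0],
    [[-0.07,-1,0],[0,0,0],0],
    [[-0.07,-1,0],[0,0,0],0],
    [[-0.07,-1,0],[0,0,0],0],
  ],
)

```text
time_s: 3.15
eef_pos: [0.562, 0.0551, 0.2312]
tcp_rot: [0.955, -0.296, -0.0, 0.0]
wrist_force: [-0.7, 0.9, 0.5]
gripper_width: 0.0002
```

Request:
send_rows(
  steps=[
    [[-0.07,-1,0],[0,0,0],0],
    [[-0.07,-1,0],[0,0,0],0],
    [[-0.07,-1,0],[0,0,0],0],
    [[0,-0.4,0],[0,0,0],0],
    [[0,0,0],[0,0,0],0],
    [[0,0,0],[0,0,0],0],
  ],
)

```text
time_s: 3.65
eef_pos: [0.6053, 0.1267, 0.2309]
tcp_rot: [0.955, -0.296, -0.0, 0.0]
wrist_force: [0.0, 0.3, 0.1]
gripper_width: -0.0002
```

```bash
python3 - <<'E'
from h import *
c=snap('wrist','w1'); c=snap('side','s1'); o=arm.get_obs(); print(o['eef_pos'],o['tcp_rot'],o['qpos'])
im=cv2.imread('pics/s1.png'); cv2.imwrite('pics/s1c.png',cv2.resize(im[180:375,180:370],None,fx=3,fy=3,interpolation=cv2.INTER_CUBIC))
E
```

```text
[0.60522768 0.12587193 0.23135964] [ 9.54847690e-01 -2.97095687e-01 -6.74656095e-05  1.92485089e-04] [-0.43994208  0.81336669  0.41708582  1.31852386 -0.3399929   1.07970687
 -2.1531483 ]
```

View pics/w1.png

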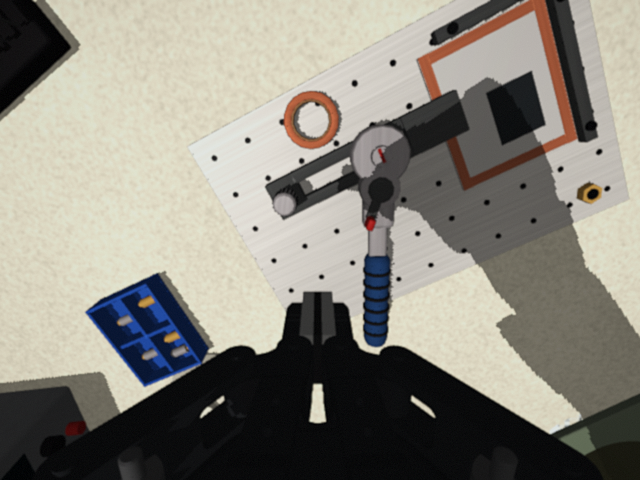

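View pics/s1c.png

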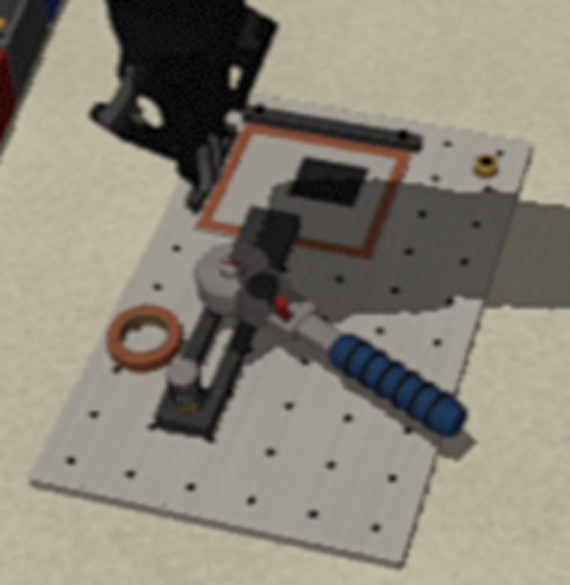

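The wrist view shows the head centre near (381,152), the red tab at (370,224), the knob at (285,203) and the handle end at (376,345). Next I'll convert these to world positions.

```bash
cat >> h.py <<'E'
def redtab(c,box):
    hsv=cv2.cvtColor(c['pixels'],cv2.COLOR_RGB2HSV)
    m=(((hsv[...,0]<8)|(hsv[...,0]>172))&(hsv[...,1]>130)&(hsv[...,2]>60)).astype('uint8')
    k=np.zeros_like(m);k[box[1]:box[3],box[0]:box[2]]=1;m*=k
    n,l,st,ce=cv2.connectedComponentsWithStats(m)
    return [(ce[i].round(1),int(st[i][4]),st[i][:4].tolist(),l==i) for i in range(1,n) if st[i][4]>3]
def blue(c,box):
    hsv=cv2.cvtColor(c['pixels'],cv2.COLOR_RGB2HSV)
    m=((hsv[...,0]>95)&(hsv[...,0]<125)&(hsv[...,1]>110)).astype('uint8')
    k=np.zeros_like(m);k[box[1]:box[3],box[0]:box[2]]=1;m*=k
    ys,xs=np.nonzero(m);return xs,ys
E
python3 - <<'E'
from h import *
c=load('w1')
for ce,a,s,l in redtab(c,(330,120,420,250)):
    ys,xs=np.nonzero(l); z=c['z_map'][ys,xs]; P=np.array([pt(c,x,y) for x,y in zip(xs,ys)])
    top=P[P[:,2]>np.percentile(P[:,2],60)]
    print(ce,a,s,'z80',pt(c,*ce,z=.081).round(4),'top',top.mean(0).round(4),P[:,2].min().round(4),P[:,2].max().round(4))
print('head',pt(c,381,152,z=.063), pt(c,381,152),'knob',pt(c,285,203,z=.068),pt(c,285,203))
xs,ys=blue(c,(340,240,410,350))
P=np.array([pt(c,x,y,z=.051) for x,y in zip(xs,ys)]);print(P.mean(0)); print(P.min(0),P.max(0))
from numpy.linalg import svd
q=P[:,:2]-P[:,:2].mean(0);print(svd(q,full_matrices=False)[2][0])
c=load('s1')
for ce,a,s,l in redtab(c,(240,240,320,310)): print('side',ce,a,pt(c,*ce,z=.076),pt(c,*ce))
E
```

```text
[381.4 155.2] 38 [378, 149, 8, 14] z80 [0.621  0.0481 0.081 ] top [0.6185 0.0469 0.0696] 0.0671 0.0705
[369.6 223.8] 97 [365, 218, 10, 13] z80 [0.5753 0.0879 0.081 ] top [0.5762 0.0876 0.0891] 0.0681 0.3741
head [0.62031703 0.04514628 0.063     ] [0.62144891 0.04585125 0.06962267] knob [0.63204975 0.14203046 0.068     ] [0.63205866 0.14201675 0.0680658 ]
[0.48940699 0.12775282 0.051     ]
[0.41828872 0.09250942 0.051     ] [0.53836417 0.17715251 0.051     ]
[-0.84777545  0.53035534]
side [273.3 281.4] 28 [0.57513219 0.09075343 0.076     ] [0.57457477 0.09285305 0.07852621]
```

Request:
send_rows(
  steps=[
    [[-0.16,0.4,0.9],[0,0,0],0],
    [[0,0,1],[0,0,0],0],
    [[0,0,1],[0,0,0],0],
    [[0,0,1],[0,0,0],0],
    [[0,0,1],[0,0,0],0],
    [[0,0,0.8],[0,0,0],0],
    [[0,0,0.4],[0,0,0],0],
    [[0,0,0.27],[0,0,0],0],
    [[0,0,0],[0,0,0],0],
    [[0,0,0],[0,0,0],0],
  ],
)

```text
time_s: 4.58
eef_pos: [0.5969, 0.1206, 0.0729]
tcp_rot: [0.955, -0.297, 0.0, -0.0]
wrist_force: [0.6, 0.4, 0.4]
gripper_width: -0.0002
```

```bash
python3 - <<'E'
from h import *
c=snap('wrist','w2'); o=arm.get_obs(); print(o['eef_pos'],o['wrist_force'])
for ce,a,s,l in redtab(c,(200,100,500,400)): print(ce,a,s,pt(c,*ce,z=.081).round(4))
E
```

```text
[0.59700616 0.12072084 0.07321369] [-0.57257439  0.38258397  1.18778339]
[424.7 180.1] 186 [417, 166, 16, 29] [0.6228 0.049  0.081 ]
[400.5 310.2] 413 [391, 294, 20, 32] [0.577  0.0865 0.081 ]
```

View pics/w2.png

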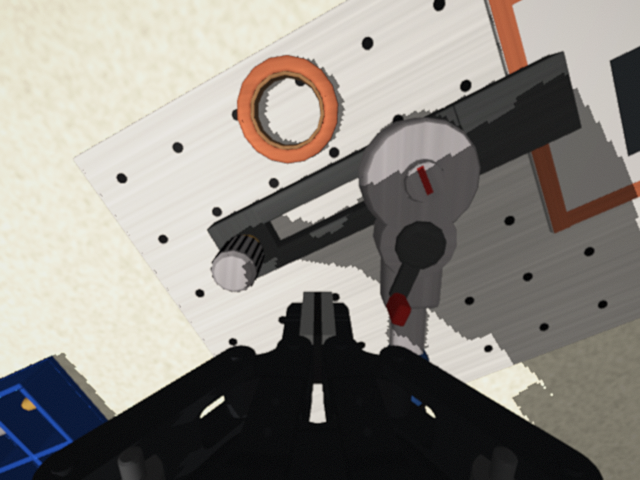

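The fingertips sit level with the tab: tips at (318,295), tab at (400,310). I'll push across in small steps.

Request:
send_rows(
  steps=[
    [[0,0.5,0],[0,0,0],0],
    [[0,0.4,0],[0,0,0],0],
    [[0,0.2,0],[0,0,0],0],
    [[0,0.2,0],[0,0,0],0],
    [[0,0.2,0],[0,0,0],0],
    [[0,0.2,0],[0,0,0],0],
    [[0,0.1,0],[0,0,0],0],
    [[0,0,0],[0,0,0],0],
    [[0,0,0],[0,0,0],0],
  ],
)

```text
time_s: 5.38
eef_pos: [0.5711, 0.0837, 0.0721]
tcp_rot: [0.955, -0.297, -0.0, 0.0]
wrist_force: [0.9, 0.5, 0.4]
gripper_width: -0.0
```

```bash
cat > look.py <<'E'
from h import *
import sys
tag=sys.argv[1]
c=snap('wrist',tag); o=arm.get_obs(); print(o['eef_pos'],o['wrist_force'])
for ce,a,s,l in redtab(c,(200,50,500,450)): print(ce,a,s,pt(c,*ce,z=.081).round(4))
E
python3 look.py w3
```

```text
[0.57097668 0.08380725 0.07198025] [0.99886615 1.75011746 0.69863505]
[320.9 179.5] 169 [313, 166, 17, 28] [0.6207 0.0459 0.081 ]
[353.9 306.8] 419 [344, 291, 21, 33] [0.5651 0.0658 0.081 ]
```

View pics/w3.png

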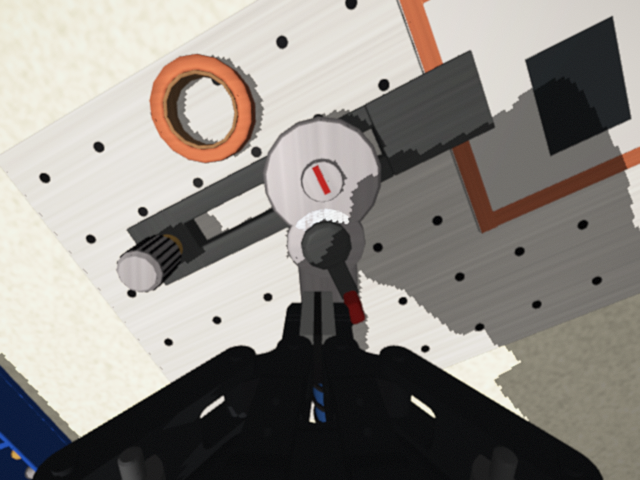

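The tab has moved to (354,307), on the other side of the pin at (327,243). That is about +0.3 rad, so I'll push a little further to the stop.

Request:
send_rows(
  steps=[
    [[0,0.1,0],[0,0,0],0],
    [[0,0.1,0],[0,0,0],0],
    [[0,0,0],[0,0,0],0],
    [[0,0,0],[0,0,0],0],
    [[0,0,0],[0,0,0],0],
  ],
)

```text
time_s: 5.85
eef_pos: [0.5681, 0.0797, 0.072]
tcp_rot: [0.955, -0.297, -0.0, 0.0]
wrist_force: [1.0, 1.3, -0.7]
gripper_width: -0.0003
```

```bash
python3 look.py w4
```

```text
[0.56804257 0.07968876 0.0719661 ] [2.17136207 0.61923986 0.73943044]
[309.5 179.1] 171 [301, 166, 18, 28] [0.6204 0.0455 0.081 ]
[354.3 303.2] 461 [344, 288, 22, 32] [0.5636 0.0607 0.081 ]
```

View pics/w4.png

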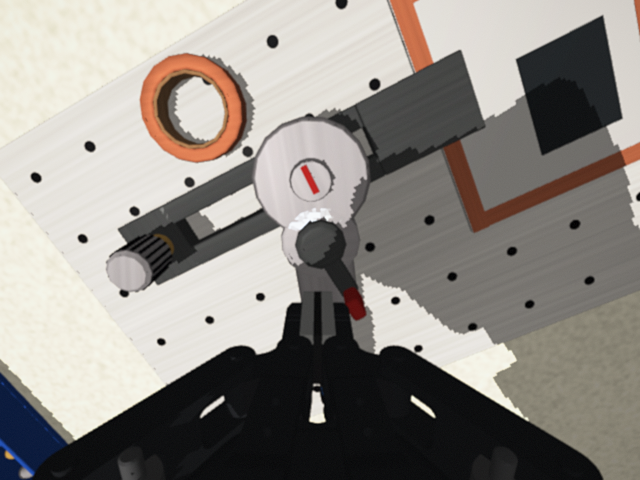

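Request:
send_rows(
  steps=[
    [[0,-0.4,0],[0,0,0],0],
    [[0,-0.4,0],[0,0,0],0],
    [[0,0,-1],[0,0,0],0],
    [[0,0,-1],[0,0,0],0],
    [[0,0,-1],[0,0,0],0],
    [[-0.9,0.3,-1],[0,0,0],0.7],
    [[-1,0.3,-0.6],[0,0,0],0.7],
    [[-1,0.3,0],[0,0,0],0.7],
    [[-0.8,0,0],[0,0,0],0.7],
    [[0,0,0],[0,0,0],0.7],
    [[0,0,0],[0,0,0],0.7],
  ],
)

```text
time_s: 6.82
eef_pos: [0.49, 0.1306, 0.1872]
tcp_rot: [0.955, -0.296, -0.0, -0.0]
wrist_force: [0.6, -1.4, 0.7]
gripper_width: 0.0594
```

```bash
python3 look.py w5; python3 - <<'E'
from h import *
c=load('w5')
xs,ys=blue(c,(200,200,450,478)); P=np.array([pt(c,x,y,z=.055) for x,y in zip(xs,ys)]);print(len(P),P.mean(0),P.min(0),P.max(0))
E
```

```text
[0.49065132 0.12992517 0.18709226] [ 0.61266998 -0.19411662  0.14710453]
[338.9 102.7] 167 [332, 94, 15, 18] [0.5601 0.0625 0.081 ]
2596 [0.42636106 0.15208618 0.055     ] [0.16334058 0.09454042 0.055     ] [0.50756019 0.40593101 0.055     ]
```

View pics/w5.png

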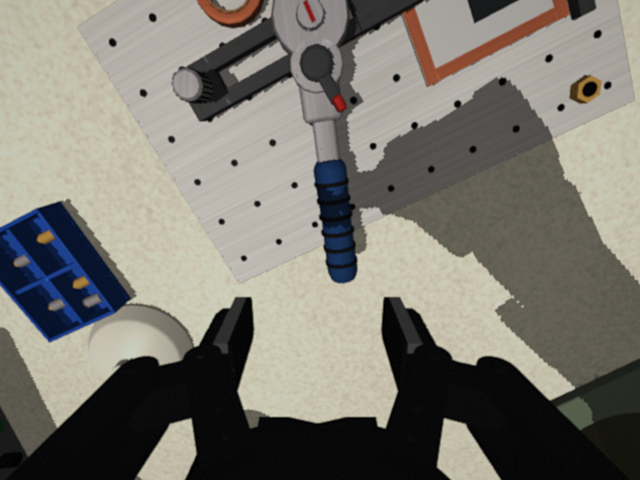

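The lever reads well over: pin (317,63), tab (338,103), handle running to (342,280). Now to locate the grip.

```bash
python3 - <<'E'
from h import *
c=load('w5')
xs,ys=blue(c,(290,150,370,290)); print(xs.min(),xs.max(),ys.min(),ys.max())
def mid(y):
    k=xs[ys==y]; return (k.min()+k.max())/2
A=pt(c,mid(180),180,z=.056);B=pt(c,mid(265),265,z=.056);print(A,B)
h=(B-A)[:2];h/=np.linalg.norm(h);print('h',h,'angle from world -x (cw)',np.arctan2(h[1],-h[0]))
for S in ([.618,.048],[.620,.0455]):
    S=np.array(S); 
    for P in(A,B):
        d=P[:2]-S;print('r',d@h,'off',d[0]*h[1]-d[1]*h[0])
print(pt(c,342,281,z=.051), pt(c,331,160,z=.051))
E
```

```text
315 355 160 281
[0.51535835 0.09760283 0.056     ] [0.44687325 0.12951541 0.056     ]
h [-0.90642209  0.42237306] angle from world -x (cw) 0.43606178114508104
r 0.11398755955064654 off 0.0016080344010826197
r 0.18954298167657502 off 0.0016080344010826197
r 0.11685633637467262 off 0.00302934349270588
r 0.1924117585006011 off 0.00302934349270588
[0.43260062 0.14048858 0.051     ] [0.52796838 0.08896164 0.051     ]
```

Request:
send_rows(
  steps=[
    [[-0.12,0.45,0],[0,0,-0.0265],0.7],
    [[-0.12,0.45,0],[0,0,-0.0265],0.7],
    [[0,0,1],[0,0,0],0.7],
    [[0,0,1],[0,0,0],0.7],
    [[0,0,1],[0,0,0],0.7],
    [[0,0,0.8],[0,0,0],0.7],
    [[0,0,0.6],[0,0,0],0.7],
    [[0,0,0.4],[0,0,0],0.7],
    [[0,0,0],[0,0,0],0.7],
    [[0,0,0],[0,0,0],0.7],
  ],
)

```text
time_s: 7.7
eef_pos: [0.4738, 0.1135, 0.0668]
tcp_rot: [0.976, -0.217, -0.0, 0.0]
wrist_force: [-1.4, -0.2, 0.3]
gripper_width: 0.0599
```

```bash
python3 look.py w6
```

```text
[0.4739261  0.11370395 0.0673348 ] [-0.13531934 -0.01825705  0.05961743]
[340.4  72.4] 689 [328, 54, 26, 37] [0.56   0.0628 0.081 ]
```

View pics/w6.png

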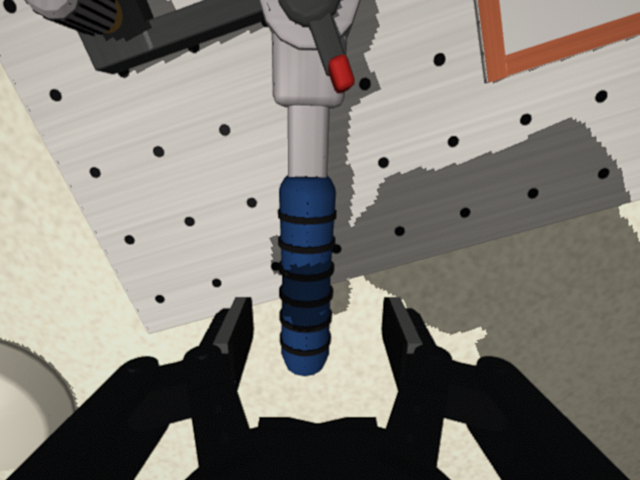

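The handle at (306,178–375) is parallel to the fingers and sits between them, slightly left of centre. I'll go down the rest of the way and straddle it.

Request:
send_rows(
  steps=[
    [[0,-0.15,0.5],[0,0,0],0.7],
    [[0,0,0.5],[0,0,0],0.7],
    [[0,0,0.3],[0,0,0],0.6],
    [[0,0,0],[0,0,0],0.5],
    [[0,0,0],[0,0,0],0.5],
    [[0,0,0],[0,0,0],0.5],
  ],
  newtons=20,
)

```text
time_s: 8.25
eef_pos: [0.4754, 0.1175, 0.0353]
tcp_rot: [0.976, -0.216, 0.0, -0.0]
wrist_force: [0.5, -0.7, -0.0]
gripper_width: 0.0428
```

```bash
python3 look.py w7
```

```text
[0.47542897 0.11751989 0.03528941] [0.15177638 0.0562017  0.26516531]
[364.3  63.3] 908 [346, 50, 37, 33] [0.5583 0.0638 0.081 ]
```

View pics/w7.png

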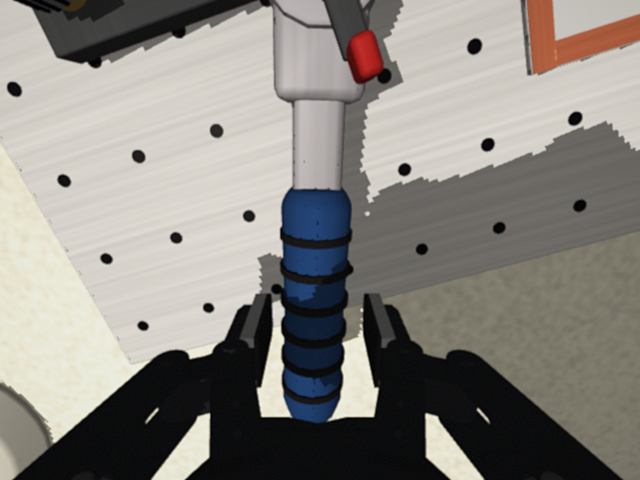

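Straddled and centred. First I'll click back clockwise by about 0.4 rad to gain stroke.

Request:
send_rows(
  steps=[
    [[0.01,-0.38,0],[0,0,0.019],0.5],
    [[0.01,-0.38,0],[0,0,0.019],0.5],
    [[0.01,-0.38,0],[0,0,0.019],0.5],
    [[0.01,-0.38,0],[0,0,0.019],0.5],
    [[0.01,-0.38,0],[0,0,0.019],0.5],
    [[0.01,-0.38,0],[0,0,0.019],0.5],
    [[0.01,-0.38,0],[0,0,0.019],0.5],
    [[0.01,-0.38,0],[0,0,0.019],0.5],
    [[0,0,0],[0,0,0],0.5],
    [[0,0,0],[0,0,0],0.5],
  ],
)

```text
time_s: 9.13
eef_pos: [0.5218, 0.1766, 0.0349]
tcp_rot: [0.898, -0.44, 0.0, -0.0]
wrist_force: [-0.7, -0.5, 0.1]
gripper_width: 0.043
```

```bash
python3 look.py w8; python3 -c "
from h import *
c=snap('side','s8');im=cv2.imread('pics/s8.png'); cv2.imwrite('pics/s8c.png',cv2.resize(im[150:375,180:400],None,fx=2.6,fy=2.6,interpolation=cv2.INTER_CUBIC)); print(arm.get_obs()['qpos'])"
```

```text
[0.52160566 0.17629982 0.03482816] [ 0.23870976 -0.18818018 -0.46516961]
[374.3  59.6] 683 [356, 50, 38, 25] [0.5699 0.0883 0.081 ]
[-0.55907413  1.00532472  0.34625582  1.75081283 -0.63997248  0.50078315
 -2.27205688]
```

View pics/s8c.png

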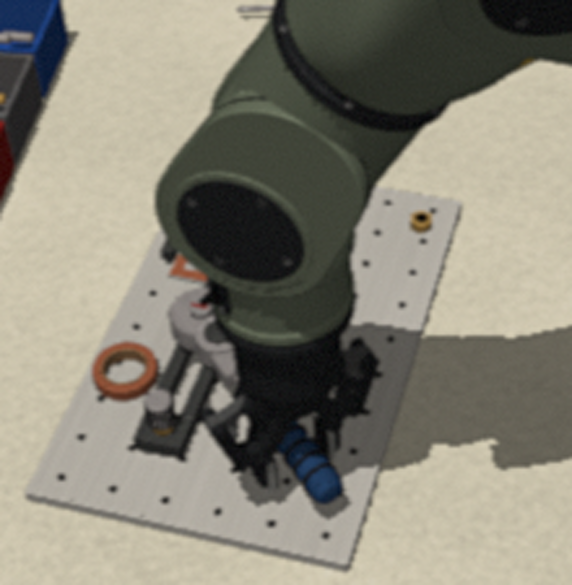

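View pics/w8.png

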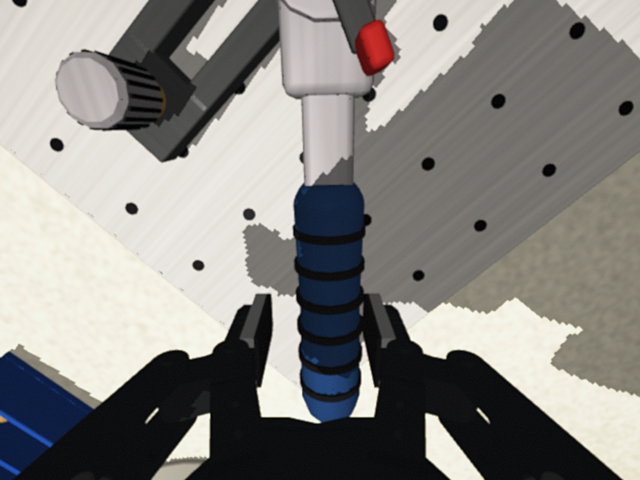

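Request:
send_rows(
  steps=[
    [[0.011,0.385,0],[0,0,-0.0191],0.5],
    [[0.011,0.385,0],[0,0,-0.0191],0.5],
    [[0.011,0.385,0],[0,0,-0.0191],0.5],
    [[0.011,0.385,0],[0,0,-0.0191],0.5],
    [[0.011,0.385,0],[0,0,-0.0191],0.5],
    [[0.011,0.385,0],[0,0,-0.0191],0.5],
    [[0.011,0.385,0],[0,0,-0.0191],0.5],
    [[0.011,0.385,0],[0,0,-0.0191],0.5],
    [[0.011,0.385,0],[0,0,-0.0191],0.5],
    [[0.011,0.385,0],[0,0,-0.0191],0.5],
    [[0.011,0.385,0],[0,0,-0.0191],0.5],
    [[0.011,0.385,0],[0,0,-0.0191],0.5],
  ],
)

```text
time_s: 10.23
eef_pos: [0.4618, 0.081, 0.0349]
tcp_rot: [0.996, -0.094, -0.0, -0.001]
wrist_force: [0.6, 9.2, -2.2]
gripper_width: 0.0428
```

```bash
python3 look.py w9
```

```text
[0.46143316 0.07889447 0.0348974 ] [-2.81176874  3.6510974  -1.30365866]
[358.1  61.3] 761 [340, 50, 36, 27] [0.5557 0.0511 0.081 ]
```

View pics/w9.png

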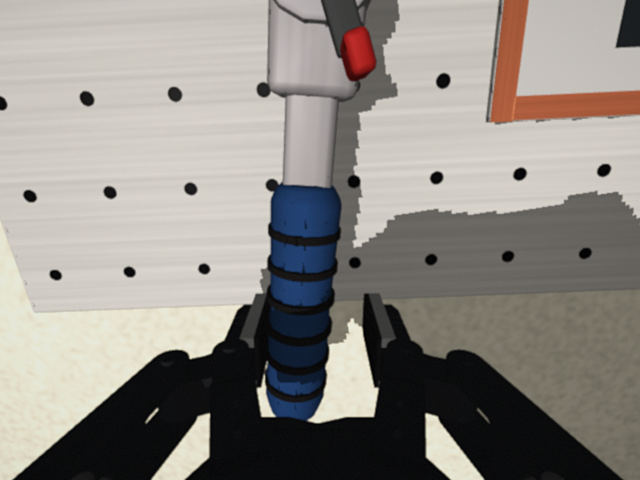

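The reaction is about 9 N, so the screw is engaged. I'll continue the stroke.

Request:
send_rows(
  steps=[
    [[0.011,0.385,0],[0,0,-0.0191],0.5],
    [[0.011,0.385,0],[0,0,-0.0191],0.5],
    [[0.011,0.385,0],[0,0,-0.0191],0.5],
    [[0.011,0.385,0],[0,0,-0.0191],0.5],
    [[0.011,0.385,0],[0,0,-0.0191],0.5],
    [[0.011,0.385,0],[0,0,-0.0191],0.5],
    [[0.011,0.385,0],[0,0,-0.0191],0.5],
    [[0.011,0.385,0],[0,0,-0.0191],0.5],
    [[0.011,0.385,0],[0,0,-0.0191],0.5],
    [[0.011,0.385,0],[0,0,-0.0191],0.5],
    [[0.011,0.385,0],[0,0,-0.0191],0.5],
    [[0.011,0.385,0],[0,0,-0.0191],0.5],
  ],
)

```text
time_s: 11.28
eef_pos: [0.48, -0.0309, 0.0348]
tcp_rot: [0.965, 0.262, -0.001, -0.001]
wrist_force: [-4.0, 7.3, 1.4]
gripper_width: 0.0431
```

```bash
python3 look.py w10; python3 -c "
from h import *
c=snap('side','s10');im=cv2.imread('pics/s10.png'); cv2.imwrite('pics/s10c.png',cv2.resize(im[150:375,180:400],None,fx=2.6,fy=2.6,interpolation=cv2.INTER_CUBIC)); print(arm.get_obs()['qpos'])"
```

```text
[ 0.4809364  -0.03276369  0.03482247] [-3.79390194  1.91828113  1.67144845]
[356.9  62. ] 763 [339, 50, 35, 28] [0.5691 0.009  0.081 ]
[ 0.02038576  0.92399593 -0.03639492  1.99097232  0.12576696  0.22930347
 -1.16714589]
```

View pics/s10c.png

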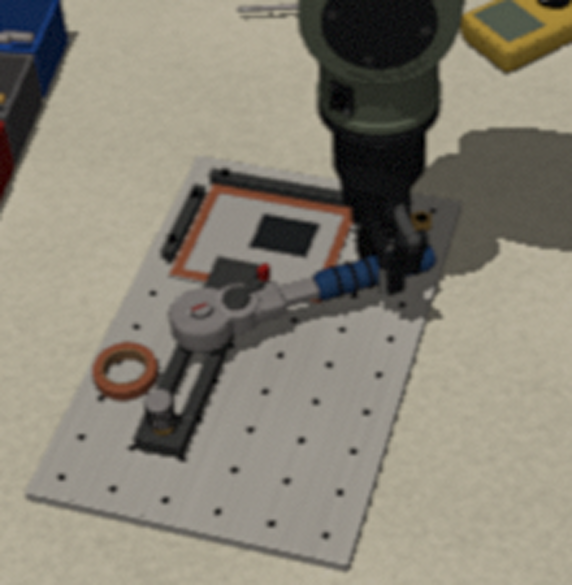

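View pics/w10.png

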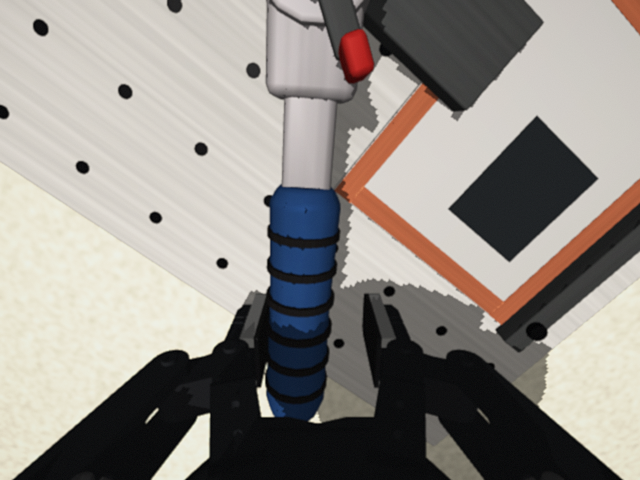

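Request:
send_rows(
  steps=[
    [[0.011,0.385,0],[0,0,-0.0191],0.5],
    [[0.011,0.385,0],[0,0,-0.0191],0.5],
    [[0.011,0.385,0],[0,0,-0.0191],0.5],
    [[0.011,0.385,0],[0,0,-0.0191],0.5],
    [[0.011,0.385,0],[0,0,-0.0191],0.5],
    [[0.011,0.385,0],[0,0,-0.0191],0.5],
    [[0.011,0.385,0],[0,0,-0.0191],0.5],
    [[0.011,0.385,0],[0,0,-0.0191],0.5],
    [[0.011,0.385,0],[0,0,-0.0191],0.5],
    [[0.011,0.385,0],[0,0,-0.0191],0.5],
    [[0.011,0.385,0],[0,0,-0.0191],0.5],
  ],
)

```text
time_s: 12.3
eef_pos: [0.5582, -0.0989, 0.0344]
tcp_rot: [0.829, 0.56, -0.001, -0.001]
wrist_force: [-8.3, 3.6, 2.9]
gripper_width: 0.0428
```

```bash
python3 look.py w11; python3 -c "
from h import *
c=snap('side','s11');im=cv2.imread('pics/s11.png'); cv2.imwrite('pics/s11c.png',cv2.resize(im[150:375,180:400],None,fx=2.6,fy=2.6,interpolation=cv2.INTER_CUBIC)); print(arm.get_obs()['qpos'])
c=snap('scene','c11')"
```

```text
[ 0.55975211 -0.09975286  0.03446674] [-6.19609485  1.25267653  2.0630227 ]
[356.   63.4] 785 [339, 50, 33, 31] [ 0.6032 -0.0129  0.081 ]
[ 0.24802778  0.99146221 -0.25213779  1.6747106   0.42372224  0.53095396
 -0.64767852]
```

View pics/s11c.png

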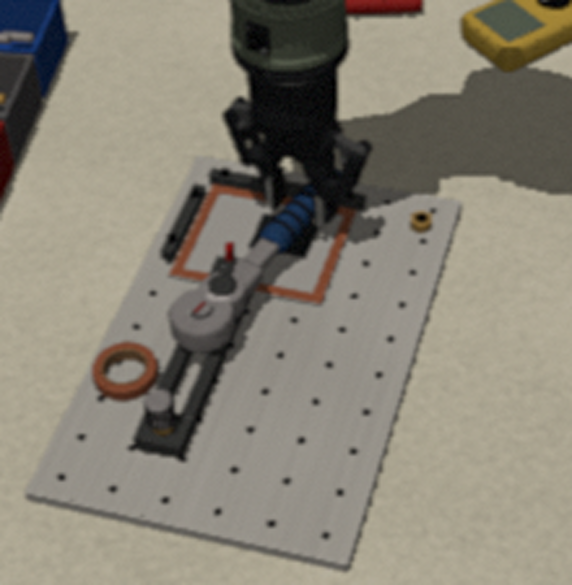

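View pics/w11.png

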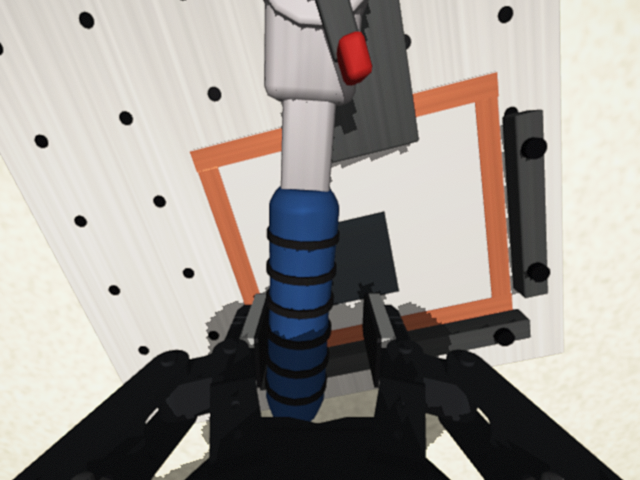

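Request:
send_rows(
  steps=[
    [[0,-0.25,0],[0,0,0],0.5],
    [[0,0,0],[0,0,0],0.55],
    [[0,0,-0.6],[0,0,0],0.6],
    [[0,0,-1],[0,0,0],0.6],
    [[0,0,-1],[0,0,0],0.6],
    [[0,0,-1],[0,0,0],0.6],
    [[0,0,-1],[0,0,0],0.6],
    [[0,0,-1],[0,0,0],0.6],
    [[0,0,0],[0,0,0],0.6],
    [[0,0,0],[0,0,0],0.6],
  ],
)

```text
time_s: 13.28
eef_pos: [0.554, -0.0968, 0.1755]
tcp_rot: [0.829, 0.559, 0.001, 0.001]
wrist_force: [-0.2, 0.2, -1.5]
gripper_width: 0.0512
```

```bash
python3 look.py w12;python3 - <<'E'
from h import *
# mark direction in world, plane z=.07
for tag,box in (('w2',(380,140,470,220)),('w12',(200,0,450,200))):
    c=load(tag)
    for ce,a,s,l in redtab(c,box):
        ys,xs=np.nonzero(l);P=np.array([pt(c,x,y,z=.068)[:2] for x,y in zip(xs,ys)]);m=P.mean(0)
        w=np.linalg.svd(P-m,full_matrices=False); print(tag,ce,a,m,w[1][:2],np.degrees(np.arctan2(w[2][0][1],w[2][0][0])))
E
```

```text
[ 0.55355275 -0.09682519  0.17447059] [-1.04895855 -0.43941381 -0.4578415 ]
[337.1  96.9] 183 [331, 88, 13, 19] [ 0.6024 -0.0106  0.081 ]
[323. 252.] 5 [323, 250, 1, 5] [ 0.554  -0.1072  0.081 ]
[291.  254.5] 4 [291, 253, 1, 4] [ 0.531 -0.1    0.081]
w2 [424.7 180.1] 186 [0.61869127 0.04684348] [0.05056396 0.01085337] 171.8630348541862
w12 [325.4   2.3] 22 [0.61621627 0.04416695] [0.00425696 0.00306684] -126.37966055050832
w12 [337.1  96.9] 183 [ 0.60334268 -0.01008058] [0.04294289 0.02721361] -94.66202807134368
```

View pics/w12.png

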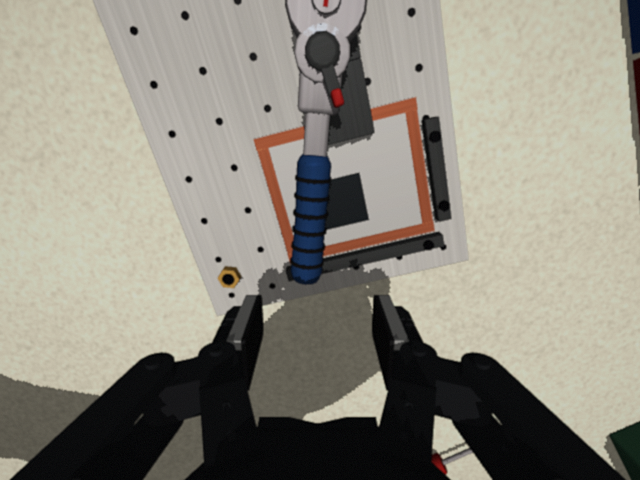

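The red mark is cut off at the top edge (325,2), so I'll move inward for a full view.

Request:
send_rows(
  steps=[
    [[0.8,0,0],[0,0,0],0.7],
    [[1,0,0],[0,0,0],0.7],
    [[1,0,0],[0,0,0],0.7],
    [[0.6,0,0],[0,0,0],0.7],
    [[0,0,0],[0,0,0],0.7],
    [[0,0,0],[0,0,0],0.7],
  ],
)

```text
time_s: 13.83
eef_pos: [0.5851, -0.0176, 0.1734]
tcp_rot: [0.829, 0.56, -0.001, -0.0]
wrist_force: [0.1, -0.6, 0.9]
gripper_width: 0.0596
```

```bash
python3 look.py w13;python3 - <<'E'
from h import *
for tag,box in (('w2',(380,140,470,220)),('w1',(330,120,420,190)),('w13',(200,50,450,400))):
    c=load(tag)
    for ce,a,s,l in redtab(c,box):
        ys,xs=np.nonzero(l);P=np.array([pt(c,x,y,z=.068)[:2] for x,y in zip(xs,ys)]);m=P.mean(0)
        w=np.linalg.svd(P-m,full_matrices=False); print(tag,ce,a,m,w[1][:2],np.degrees(np.arctan2(w[2][0][1],w[2][0][0])))
E
```

```text
[ 0.58504056 -0.01859669  0.17365248] [-0.72782335 -0.36147668 -0.0310959 ]
[327.2 136.3] 67 [325, 127, 5, 19] [0.6181 0.0484 0.081 ]
[336.6 221.7] 160 [331, 213, 12, 18] [ 0.6028 -0.0091  0.081 ]
[286.5 296.8] 4 [286, 296, 2, 3] [ 0.5448 -0.0514  0.081 ]
[364.2 318.5] 4 [364, 317, 2, 4] [ 0.5946 -0.0924  0.081 ]
[343.  321.8] 5 [341, 321, 5, 3] [ 0.5778 -0.0889  0.081 ]
w2 [424.7 180.1] 186 [0.61869127 0.04684348] [0.05056396 0.01085337] 171.8630348541862
w1 [381.4 155.2] 38 [0.61857945 0.0467711 ] [0.02212914 0.00404404] 172.6269887889913
w13 [327.2 136.3] 67 [0.61816408 0.04781007] [0.0296495  0.00582637] -118.32927840507675
w13 [336.6 221.7] 160 [ 0.60205692 -0.01286671] [0.04856842 0.0255841 ] -97.01926765093486
w13 [286.5 296.8] 4 [ 0.54093572 -0.05747741] [0.00157244 0.00076632] 53.70539627254902
w13 [364.2 318.5] 4 [ 0.59349711 -0.10076127] [0.00218813 0.0006987 ] -103.59668184181271
w13 [343.  321.8] 5 [ 0.57575362 -0.09710347] [0.00295503 0.00096881] -173.70962237650875
```

View pics/w13.png

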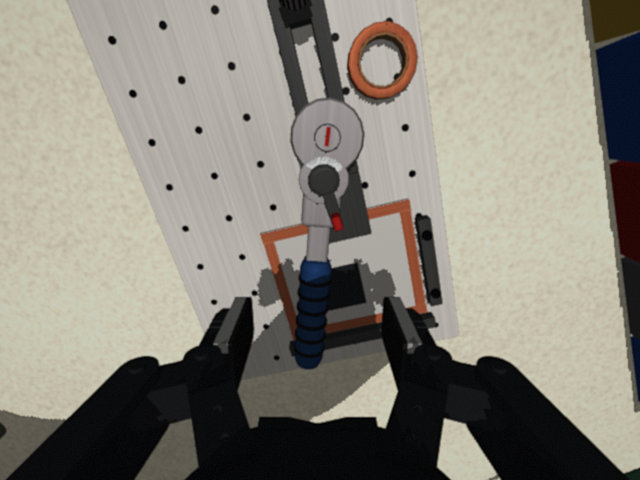

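```bash
python3 - <<'E'
from h import *
for tag,box in (('w3',(290,140,350,220)),('w4',(280,140,350,220)),('w5',(280,0,350,40)),('w13',(300,110,350,160))):
    c=load(tag)
    for ce,a,s,l in redtab(c,box):
        ys,xs=np.nonzero(l);P=np.array([pt(c,x,y,z=.0645)[:2] for x,y in zip(xs,ys)]);m=P.mean(0)
        w=np.linalg.svd(P-m,full_matrices=False); print(tag,ce,a,m,w[1][:2],np.degrees(np.arctan2(w[2][0][1],w[2][0][0])))
c=load('w13');S=np.array([.6185,.047])
xs,ys=blue(c,(280,255,340,375));print(ys.min(),ys.max())
for y in (275,300,330,350):
    k=xs[ys==y];p=pt(c,(k.min()+k.max())/2,y,z=.056);d=p[:2]-S;print(p,np.hypot(*d),'ang',np.degrees(np.arctan2(d[1],d[0])))
im=cv2.imread('pics/w13.png');cv2.imwrite('pics/w13c.png',cv2.resize(im[90:240,260:400],None,fx=4,fy=4,interpolation=cv2.INTER_CUBIC))
E
```

```text
w3 [320.9 179.5] 169 [0.61837485 0.04720579] [0.04801304 0.00964861] 170.99283503432196
w4 [309.5 179.1] 171 [0.61841323 0.04728217] [0.04881557 0.00975123] 172.053637989768
w5 [308.9  10.7] 84 [0.61967057 0.04633786] [0.03389676 0.00673945] 171.39505124641954
w13 [327.2 136.3] 67 [0.6181981  0.04765425] [0.03006682 0.00590838] -118.32927840507674
260 368
[ 0.571028   -0.05441815  0.056     ] 0.11197871354536475 ang -115.08344080758198
[ 0.55816559 -0.07486332  0.056     ] 0.13598128661754197 ang -116.33996617821572
[ 0.54302582 -0.1014093   0.056     ] 0.16649826802093376 ang -116.95580632061407
[ 0.53447945 -0.12097204  0.056     ] 0.18781389995831327 ang -116.57447363751977
```

View pics/w13c.png

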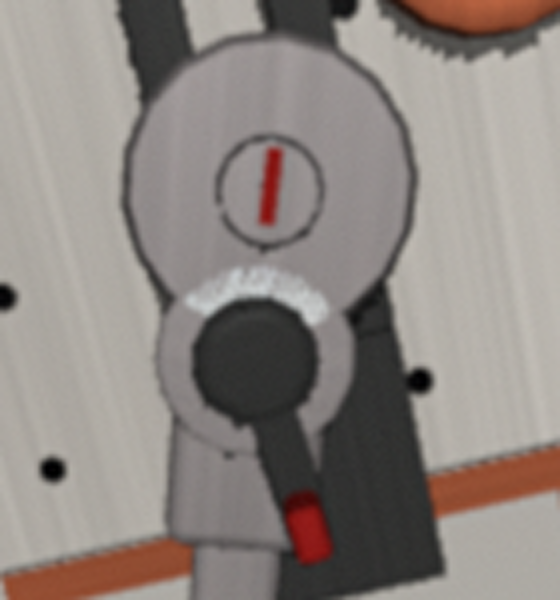

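The mark has turned from 172° to 61.5°, about 1.22 rad, so the screw is not yet a quarter turn loose. I'll go back over the handle for a second stroke.

Request:
send_rows(
  steps=[
    [[-0.8,-0.1,0],[0,0,0],0.6],
    [[-1,-0.1,0],[0,0,0],0.6],
    [[-1,-0.05,0],[0,0,0],0.6],
    [[-0.65,0,0],[0,0,0.0255],0.6],
    [[0,0,0.8],[0,0,0],0.6],
    [[0,0,1],[0,0,0],0.6],
    [[0,0,1],[0,0,0],0.6],
    [[0,0,0.6],[0,0,0],0.6],
    [[0,0,0],[0,0,0],0.6],
    [[0,0,0],[0,0,0],0.6],
  ],
)

```text
time_s: 14.72
eef_pos: [0.5469, -0.0965, 0.0894]
tcp_rot: [0.851, 0.525, -0.001, -0.0]
wrist_force: [0.3, -0.7, 0.6]
gripper_width: 0.0513
```

```bash
python3 look.py w14
```

```text
[ 0.54740962 -0.09641041  0.0901794 ] [0.42899942 0.47615064 0.58269387]
[345.7  71.9] 475 [335, 57, 22, 31] [ 0.6024 -0.0107  0.081 ]
[294.9 281.5] 10 [294, 277, 2, 10] [ 0.5402 -0.0842  0.081 ]
[295.  303.5] 4 [295, 302, 1, 4] [ 0.5345 -0.0951  0.081 ]
```

View pics/w14.png

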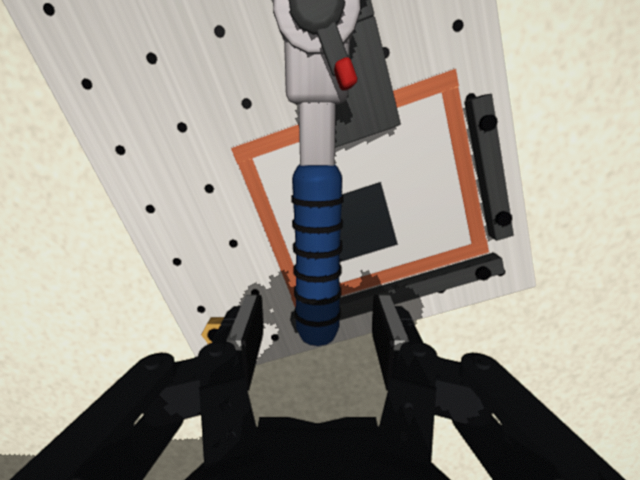

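Request:
send_rows(
  steps=[
    [[0,0,0.8],[0,0,0],0.6],
    [[0,0,0.8],[0,0,0],0.6],
    [[0,0,0.6],[0,0,0],0.5],
    [[0,0,0],[0,0,0],0.5],
    [[0.011,-0.385,0],[0,0,0.0191],0.5],
    [[0.02,-0.51,0],[0,0,0.0255],0.5],
    [[0.02,-0.51,0],[0,0,0.0255],0.5],
    [[0.02,-0.51,0],[0,0,0.0255],0.5],
    [[0.02,-0.51,0],[0,0,0.0255],0.5],
    [[0.02,-0.51,0],[0,0,0.0255],0.5],
    [[0.02,-0.51,0],[0,0,0.0255],0.5],
    [[0.02,-0.51,0],[0,0,0.0255],0.5],
  ],
)

```text
time_s: 15.77
eef_pos: [0.4781, -0.0278, 0.0362]
tcp_rot: [0.971, 0.238, 0.001, 0.0]
wrist_force: [0.9, -1.7, -0.1]
gripper_width: 0.0427
```

Request:
send_rows(
  steps=[
    [[0.02,-0.51,0],[0,0,0.0255],0.5],
    [[0.02,-0.51,0],[0,0,0.0255],0.5],
    [[0.02,-0.51,0],[0,0,0.0255],0.5],
    [[0.02,-0.51,0],[0,0,0.0255],0.5],
    [[0.02,-0.51,0],[0,0,0.0255],0.5],
    [[0.02,-0.51,0],[0,0,0.0255],0.5],
    [[0.02,-0.51,0],[0,0,0.0255],0.5],
    [[0,0,0],[0,0,0],0.5],
    [[0,0,0],[0,0,0],0.5],
  ],
)

```text
time_s: 16.52
eef_pos: [0.4603, 0.0588, 0.0356]
tcp_rot: [0.999, -0.036, 0.001, -0.001]
wrist_force: [-0.0, -0.7, 0.3]
gripper_width: 0.0427
```

```bash
python3 look.py w15; python3 -c "
from h import *
c=snap('side','s15');im=cv2.imread('pics/s15.png'); cv2.imwrite('pics/s15c.png',cv2.resize(im[150:375,180:400],None,fx=2.6,fy=2.6,interpolation=cv2.INTER_CUBIC)); print(arm.get_obs()['qpos'])"
```

```text
[0.4601913  0.05807074 0.03542156] [-0.19596622 -0.71917092 -0.42707128]
[364.3  62.1] 844 [346, 50, 37, 29] [0.5566 0.0384 0.081 ]
[-0.22012351  0.91844722  0.04766276  2.05609178 -0.22562211  0.1707894
 -1.61257243]
```

View pics/s15c.png

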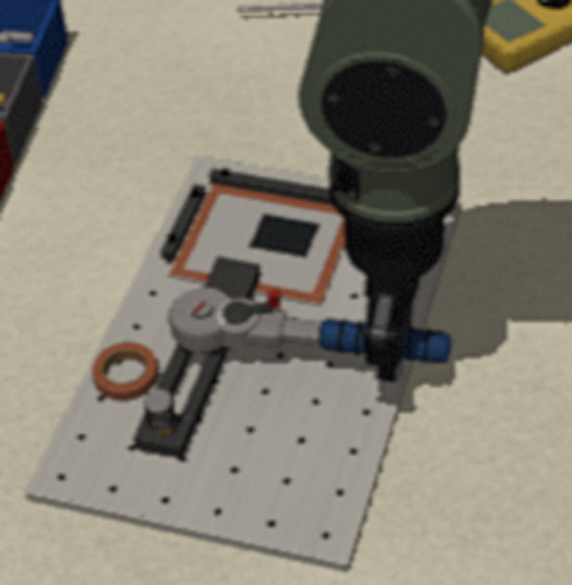

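View pics/w15.png

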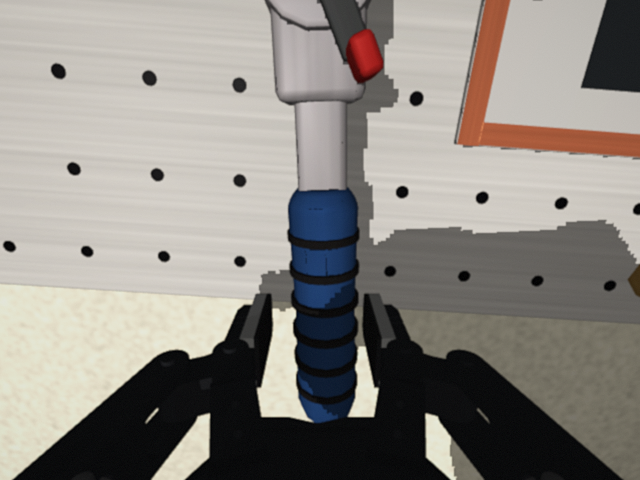

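Request:
send_rows(
  steps=[
    [[0.02,-0.51,0],[0,0,0.0255],0.5],
    [[0.02,-0.51,0],[0,0,0.0255],0.5],
    [[0.02,-0.51,0],[0,0,0.0255],0.5],
    [[0.02,-0.51,0],[0,0,0.0255],0.5],
    [[0.02,-0.51,0],[0,0,0.0255],0.5],
    [[0.02,-0.51,0],[0,0,0.0255],0.5],
    [[0,0,0],[0,0,0],0.5],
    [[0.011,0.385,0],[0,0,-0.0191],0.5],
    [[0.011,0.385,0],[0,0,-0.0191],0.5],
    [[0.011,0.385,0],[0,0,-0.0191],0.5],
  ],
)

```text
time_s: 17.45
eef_pos: [0.4698, 0.1036, 0.0348]
tcp_rot: [0.983, -0.183, 0.0, -0.0]
wrist_force: [1.2, 0.6, -0.2]
gripper_width: 0.0428
```

Request:
send_rows(
  steps=[
    [[0.011,0.385,0],[0,0,-0.0191],0.5],
    [[0.011,0.385,0],[0,0,-0.0191],0.5],
    [[0.011,0.385,0],[0,0,-0.0191],0.5],
  ],
)

```text
time_s: 17.7
eef_pos: [0.4619, 0.0757, 0.0349]
tcp_rot: [0.996, -0.094, 0.0, -0.0]
wrist_force: [3.2, 3.7, -1.6]
gripper_width: 0.0426
```

Request:
send_rows(
  steps=[
    [[0.011,0.385,0],[0,0,-0.0191],0.5],
    [[0.011,0.385,0],[0,0,-0.0191],0.5],
    [[0.011,0.385,0],[0,0,-0.0191],0.5],
  ],
)

```text
time_s: 17.95
eef_pos: [0.4596, 0.0479, 0.035]
tcp_rot: [1.0, -0.004, 0.001, -0.001]
wrist_force: [5.7, 8.8, -2.4]
gripper_width: 0.0429
```

Request:
send_rows(
  steps=[
    [[0.011,0.385,0],[0,0,-0.0191],0.5],
    [[0.011,0.385,0],[0,0,-0.0191],0.5],
    [[0.011,0.385,0],[0,0,-0.0191],0.5],
  ],
)

```text
time_s: 18.2
eef_pos: [0.4617, 0.0192, 0.035]
tcp_rot: [0.996, 0.086, 0.001, -0.001]
wrist_force: [3.0, 7.0, 0.1]
gripper_width: 0.0427
```

Request:
send_rows(
  steps=[
    [[0.011,0.385,0],[0,0,-0.0191],0.5],
    [[0.011,0.385,0],[0,0,-0.0191],0.5],
    [[0.011,0.385,0],[0,0,-0.0191],0.5],
    [[0.011,0.385,0],[0,0,-0.0191],0.5],
    [[0.011,0.385,0],[0,0,-0.0191],0.5],
    [[0.011,0.385,0],[0,0,-0.0191],0.5],
    [[0.011,0.385,0],[0,0,-0.0191],0.5],
    [[0.011,0.385,0],[0,0,-0.0191],0.5],
    [[0.011,0.385,0],[0,0,-0.0191],0.5],
  ],
)

```text
time_s: 18.95
eef_pos: [0.4967, -0.0585, 0.0349]
tcp_rot: [0.937, 0.348, 0.001, -0.001]
wrist_force: [-2.8, 9.4, 2.3]
gripper_width: 0.0427
```

Request:
send_rows(
  steps=[
    [[0.011,0.385,0],[0,0,-0.0191],0.5],
    [[0.011,0.385,0],[0,0,-0.0191],0.5],
    [[0.011,0.385,0],[0,0,-0.0191],0.5],
    [[0.011,0.385,0],[0,0,-0.0191],0.5],
    [[0.011,0.385,0],[0,0,-0.0191],0.5],
    [[0.011,0.385,0],[0,0,-0.0191],0.5],
    [[0.011,0.385,0],[0,0,-0.0191],0.5],
    [[0.011,0.385,0],[0,0,-0.0191],0.5],
    [[0,0,0],[0,0,0],0.5],
  ],
)

```text
time_s: 19.7
eef_pos: [0.5593, -0.105, 0.0347]
tcp_rot: [0.828, 0.56, 0.001, 0.001]
wrist_force: [-0.1, -0.4, -0.4]
gripper_width: 0.0429
```

Request:
send_rows(
  steps=[
    [[0,-0.3,0],[0,0,0],0.5],
    [[0,0,0],[0,0,0],0.55],
    [[0,0,-0.6],[0,0,0],0.6],
    [[0,0,-1],[0,0,0],0.6],
    [[0,0,-1],[0,0,0],0.6],
    [[0,0,-1],[0,0,0],0.6],
    [[0,0,-1],[0,0,0],0.6],
    [[0.8,0,-1],[0,0,0],0.6],
    [[1,0,0],[0,0,0],0.6],
    [[1,0,0],[0,0,0],0.6],
    [[0.6,0,0],[0,0,0],0.6],
    [[0,0,0],[0,0,0],0.6],
  ],
)

```text
time_s: 20.7
eef_pos: [0.5843, -0.0181, 0.1747]
tcp_rot: [0.829, 0.56, 0.001, -0.0]
wrist_force: [-0.4, 0.6, -0.8]
gripper_width: 0.0512
```

```bash
python3 look.py w16;python3 - <<'E'
from h import *
c=load('w16')
for ce,a,s,l in redtab(c,(250,80,420,260)):
        ys,xs=np.nonzero(l);P=np.array([pt(c,x,y,z=.0645)[:2] for x,y in zip(xs,ys)]);m=P.mean(0)
        w=np.linalg.svd(P-m,full_matrices=False); print(ce,a,m,w[1][:2],np.degrees(np.arctan2(w[2][0][1],w[2][0][0])))
snap('side','s16')
E
```

```text
[ 0.58375879 -0.02027738  0.17456106] [-0.45993055  0.0994442  -0.4387497 ]
[326.7 135.7] 60 [321, 129, 13, 15] [0.6173 0.0484 0.081 ]
[340.8 220.2] 159 [335, 211, 13, 19] [ 0.6054 -0.0099  0.081 ]
[326.7 135.7] 60 [0.61747458 0.04777103] [0.02725614 0.00535191] -71.07097435018085
[340.8 220.2] 159 [ 0.60468542 -0.01472696] [0.04947766 0.02576669] -95.01241746303208
```

View pics/w16.png

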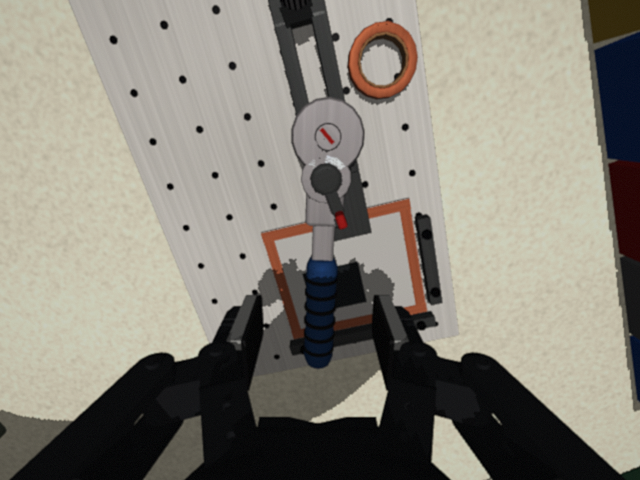

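The mark now reads −71° (109°), so the screw has turned about 117° (2.04 rad), past a quarter turn. The lever is still over, with the tab at (341,220) and the pin at (326,180). Next is the knob.

Request:
send_rows(
  steps=[
    [[0,0,0],[0,0,-0.0391],0.7],
    [[0,0,0],[0,0,-0.0391],0.7],
    [[0.7,0.15,0],[0,0,0],0.7],
    [[1,0.15,0],[0,0,0],0.7],
    [[1,0.15,0],[0,0,0],0.7],
    [[1,0.15,0],[0,0,0],0.7],
    [[1,0.15,0],[0,0,0],0.7],
    [[1,0.15,0],[0,0,0],0.7],
    [[0.7,0.13,0],[0,0,0],0.7],
    [[0.3,0,0],[0,0,0],0.7],
    [[0,0,0],[0,0,0],0.7],
    [[0,0,0],[0,0,0],0.7],
  ],
)

```text
time_s: 21.8
eef_pos: [0.6326, 0.1393, 0.1745]
tcp_rot: [0.755, 0.655, -0.0, 0.0]
wrist_force: [-0.0, -0.8, 0.0]
gripper_width: 0.0597
```

```bash
python3 look.py w17; python3 -c "
from h import *
c=snap('side','s17');im=cv2.imread('pics/s17.png'); cv2.imwrite('pics/s17c.png',cv2.resize(im[150:375,180:400],None,fx=2.6,fy=2.6,interpolation=cv2.INTER_CUBIC)); print(arm.get_obs()['qpos'])"
```

```text
[0.6327244  0.13893571 0.17458079] [-0.57755674 -0.21157511  0.90690973]
[-0.10083073  0.9055293  -0.39160873  1.25274274  0.35445163  1.05029205
 -0.67479589]
```

View pics/s17c.png

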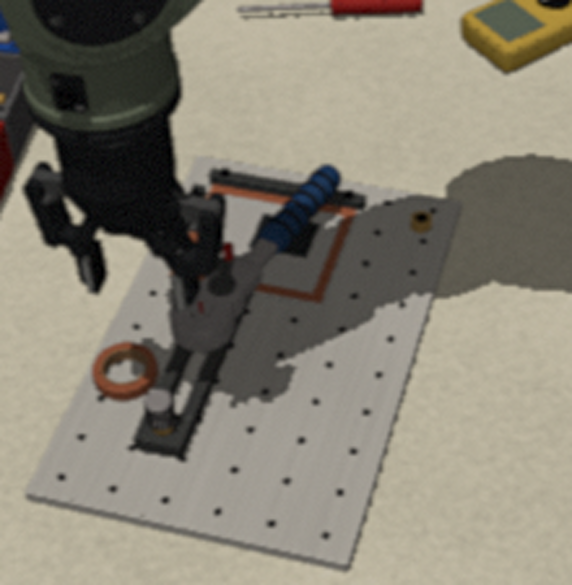

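View pics/w17.png

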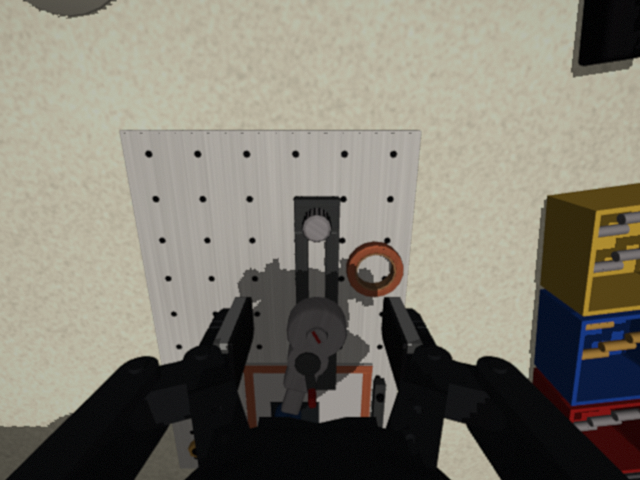

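```bash
python3 - <<'E'
from h import *
c=load('w17'); print(pt(c,316,228,z=.068),pt(c,316,228)); print(pt(c,310,199,z=.032))
im=c['pixels'];print(proj(c,[.632,.143,.068]))
E
```

```text
[0.63152861 0.14510055 0.068     ] [0.63150853 0.14497406 0.06758488]
[0.62839257 0.16054121 0.032     ]
(np.float64(316.99174751160865), np.float64(230.4952429019521))
```

Request:
send_rows(
  steps=[
    [[0.22,-0.07,0.8],[0,0,0],0.7],
    [[0,0,1],[0,0,0],0.7],
    [[0,0,1],[0,0,0],0.7],
    [[0,0,1],[0,0,0],0.7],
    [[0,0,0.8],[0,0,0],0.7],
    [[0,0,0.5],[0,0,0],0.7],
    [[0,0,0.22],[0,0,0],0.7],
    [[0,0,0],[0,0,0],0.7],
    [[0,0,0],[0,0,0],0.2],
    [[0,0,0],[0,0,0],0.1],
    [[0,0,0],[0,0,0],0.1],
    [[0,0,0],[0,0,0],0.1],
  ],
  newtons=40,
)

```text
time_s: 22.9
eef_pos: [0.633, 0.1467, 0.0429]
tcp_rot: [0.755, 0.656, 0.001, 0.001]
wrist_force: [6.8, -1.5, 5.4]
gripper_width: 0.0206
```

```bash
python3 look.py w18
```

```text
[0.63300644 0.14663465 0.04282998] [ 5.75937959 -0.31093993  6.23334653]
```

View pics/w18.png

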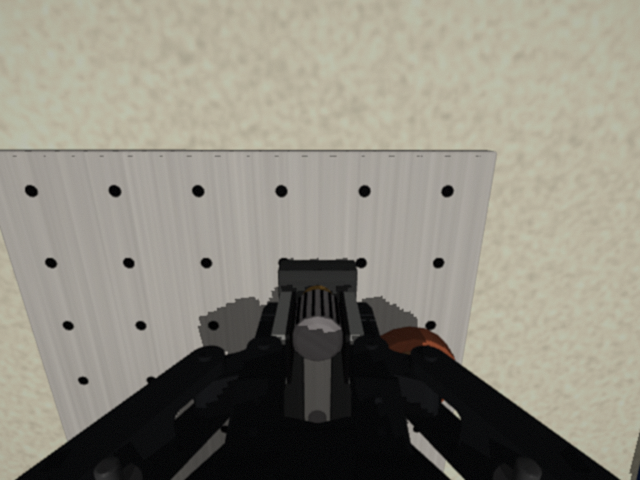

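The knob is gripped at (318,335), width 20.6 mm. I'll draw it back along tool +x (plate +y).

Request:
send_rows(
  steps=[
    [[0.2,0,0],[0,0,0],0.1],
    [[0.2,0,0],[0,0,0],0.1],
    [[0.2,0,0],[0,0,0],0.1],
    [[0.2,0,0],[0,0,0],0.1],
    [[0.2,0,0],[0,0,0],0.1],
  ],
)

```text
time_s: 23.37
eef_pos: [0.6365, 0.1711, 0.0428]
tcp_rot: [0.755, 0.655, 0.001, 0.001]
wrist_force: [4.1, -3.3, 6.9]
gripper_width: 0.0208
```

Request:
send_rows(
  steps=[
    [[0.2,0,0],[0,0,0],0.1],
    [[0.2,0,0],[0,0,0],0.1],
    [[0.2,0,0],[0,0,0],0.1],
    [[0.2,0,0],[0,0,0],0.1],
    [[0.1,0,0],[0,0,0],0.1],
    [[0.05,0,0],[0,0,0],0.1],
    [[0,0,0],[0,0,0],0.1],
    [[0,0,0],[0,0,0],0.1],
  ],
)

```text
time_s: 24.03
eef_pos: [0.6399, 0.195, 0.0429]
tcp_rot: [0.755, 0.656, 0.002, 0.001]
wrist_force: [5.7, -0.1, 5.2]
gripper_width: 0.0205
```

```bash
python3 look.py w19; python3 -c "
from h import *
c=snap('side','s19');im=cv2.imread('pics/s19.png'); cv2.imwrite('pics/s19c.png',cv2.resize(im[150:375,180:400],None,fx=2.6,fy=2.6,interpolation=cv2.INTER_CUBIC))"
```

```text
[0.639935   0.19506597 0.04286175] [ 5.36592223 -0.51395139  5.43067923]
```

View pics/s19c.png

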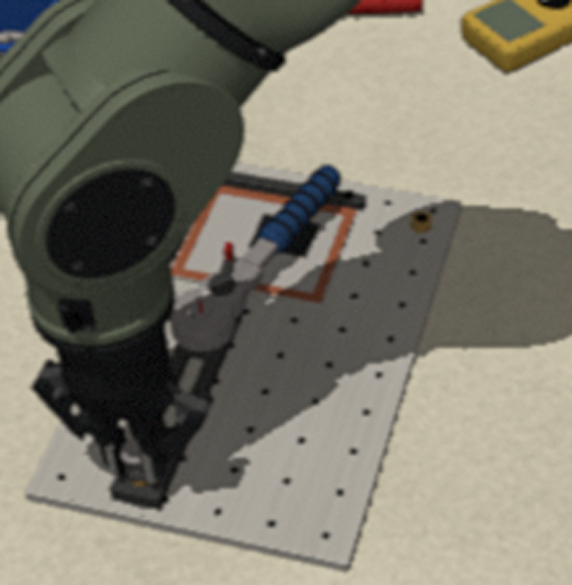

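View pics/w19.png

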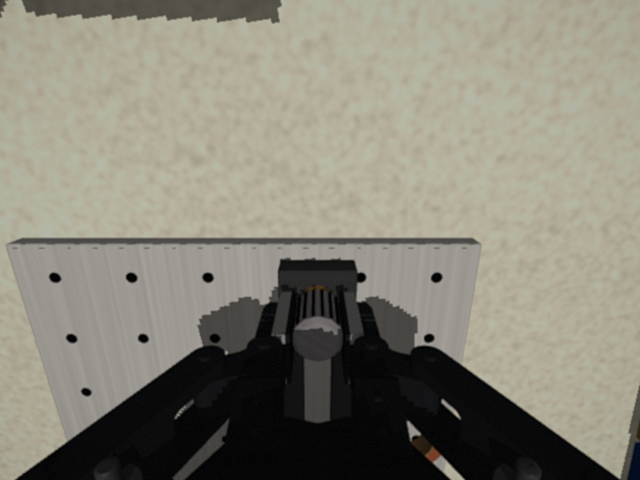

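The strap has come 48.9 mm with the knob still held. I'll nudge it to the stop.

Request:
send_rows(
  steps=[
    [[0.06,0,0],[0,0,0],0.1],
    [[0.06,0,0],[0,0,0],0.1],
    [[0,0,0],[0,0,0],0.1],
    [[0,0,0],[0,0,0],0.1],
  ],
)

```text
time_s: 24.47
eef_pos: [0.6401, 0.1962, 0.0428]
tcp_rot: [0.755, 0.655, 0.0, 0.002]
wrist_force: [2.3, -9.1, 10.6]
gripper_width: 0.0208
```

The stop is felt at about −9 N. I'll ease off, release, lift clear and check.

Request:
send_rows(
  steps=[
    [[-0.05,0,0],[0,0,0],0.3],
    [[0,0,0],[0,0,0],0.6],
    [[0,0,0],[0,0,0],0.6],
    [[0,0,0],[0,0,0],0.6],
    [[0,0,-0.6],[0,0,0],0.6],
    [[0,0,-1],[0,0,0],0.6],
    [[0,0,-1],[0,0,0],0.6],
    [[0,0,-1],[0,0,0],0.6],
    [[0,0,-1],[0,0,0],0.6],
    [[0,0,-1],[0,0,0],0.6],
    [[0,0,-1],[0,0,0],0.6],
    [[0,0,0],[0,0,0],0.6],
  ],
)

```text
time_s: 25.47
eef_pos: [0.64, 0.1975, 0.2113]
tcp_rot: [0.755, 0.656, 0.003, 0.001]
wrist_force: [0.1, 0.0, 0.6]
gripper_width: 0.0515
```

Request:
send_rows(
  steps=[
    [[-0.6,0,0],[0,0,0],0.6],
    [[-1,0,0],[0,0,0],0.6],
    [[-1,0,0],[0,0,0],0.6],
    [[-1,0,0],[0,0,0],0.6],
    [[-1,0,0],[0,0,0],0.6],
    [[-1,0,0],[0,0,0],0.6],
    [[-1,0,0],[0,0,0],0.6],
    [[0,0,0],[0,0,0],0.6],
    [[0,0,0],[0,0,0],0.6],
  ],
)

```text
time_s: 26.22
eef_pos: [0.6157, 0.0322, 0.2065]
tcp_rot: [0.756, 0.655, -0.0, -0.0]
wrist_force: [-0.5, 0.5, -0.0]
gripper_width: 0.0513
```

```bash
python3 look.py w20;python3 - <<'E'
from h import *
c=load('w20')
for ce,a,s,l in redtab(c,(250,80,420,320)):
        ys,xs=np.nonzero(l);P=np.array([pt(c,x,y,z=.0645)[:2] for x,y in zip(xs,ys)]);m=P.mean(0)
        w=np.linalg.svd(P-m,full_matrices=False); print(ce,a,m,w[1][:2],np.degrees(np.arctan2(w[2][0][1],w[2][0][0])))
c=snap('side','s20');im=cv2.imread('pics/s20.png'); cv2.imwrite('pics/s20c.png',cv2.resize(im[150:375,180:400],None,fx=2.6,fy=2.6,interpolation=cv2.INTER_CUBIC))
snap('scene','c20')
E
```

```text
[0.61571959 0.0336162  0.20654156] [0.28483708 0.38552372 0.01058122]
[317.7 205.8] 40 [314, 199, 9, 14] [0.6177 0.0508 0.081 ]
[313.4 271.8] 64 [310, 266, 8, 16] [ 0.6058 -0.0066  0.081 ]
[365.2 281.5] 4 [365, 280, 2, 4] [ 0.6493 -0.0222  0.081 ]
[293.  348.8] 5 [292, 348, 3, 3] [ 0.5752 -0.0824  0.081 ]
[307.  348.2] 5 [305, 348, 5, 2] [ 0.5884 -0.0836  0.081 ]
[318.5 348. ] 4 [317, 348, 4, 1] [ 0.5991 -0.0849  0.081 ]
[338. 348.] 5 [336, 348, 5, 1] [ 0.6173 -0.0875  0.081 ]
[353.6 348.2] 9 [350, 348, 8, 2] [ 0.6318 -0.0898  0.081 ]
[317.7 205.8] 40 [0.61717819 0.0468633 ] [0.02366893 0.004253  ] 108.57840738506573
[313.4 271.8] 64 [ 0.60445074 -0.01399412] [0.02902895 0.01249081] -97.76525751183847
[365.2 281.5] 4 [ 0.65072815 -0.03057144] [0.00241239 0.00048404] 100.25012497448512
```

View pics/w20.png

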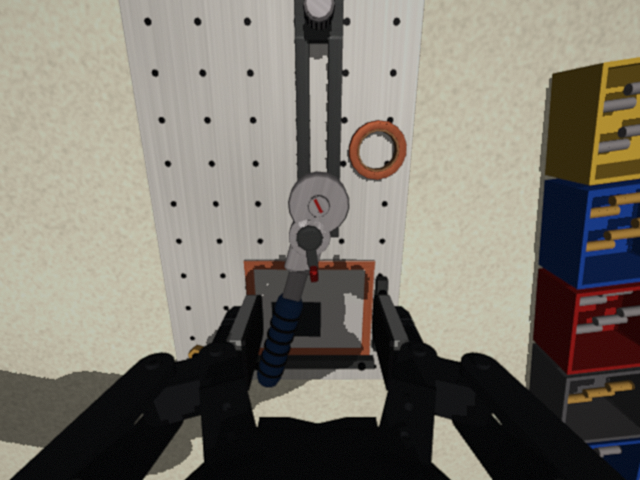

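View pics/s20.png

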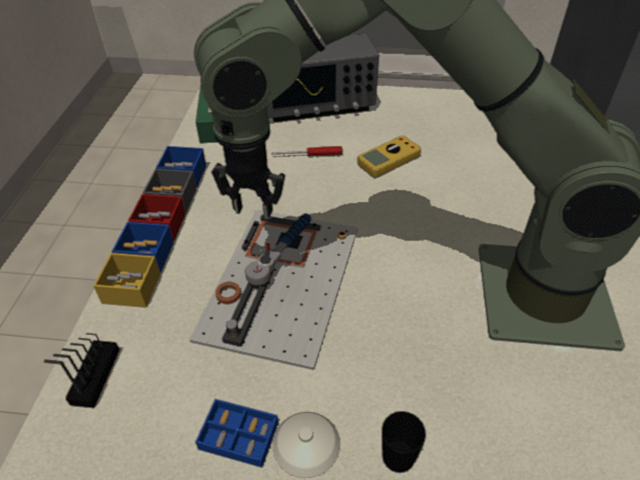

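View pics/c20.png

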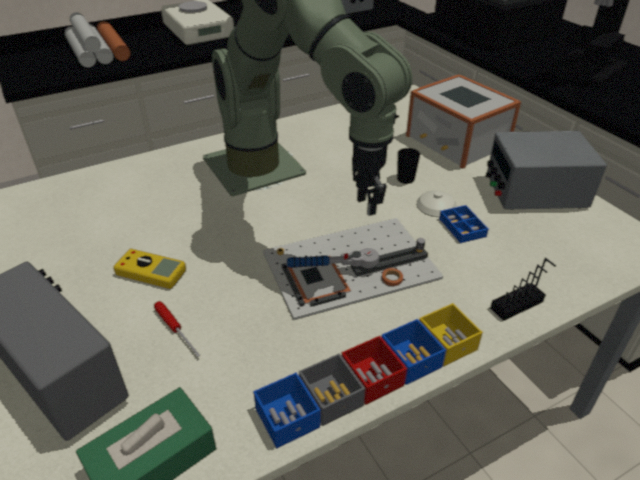

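```bash
python3 - <<'E'
from h import *
c=load('w20'); k=pt(c,318,10,z=.068);print('knob',k,'travel',np.hypot(*(k[:2]-[.6315,.1447])))
S=np.array([.6182,.0472]);xs,ys=blue(c,(255,295,310,385))
y=320;q=xs[ys==y];g=pt(c,(q.min()+q.max())/2,y,z=.056)[:2];h=(g-S)/np.linalg.norm(g-S)
pin=S+.03*h;t=pt(c,313.4,271,z=.077)[:2]-pin;print('lever',np.arctan2(h[0]*t[1]-h[1]*t[0],h@t),np.linalg.norm(t),'ratchet',np.degrees(np.arctan2(h[1],h[0])))
o=arm.get_obs();print(o['wrist_force'],o['time_s'])
arm.finish_job()
E
```

```text
knob [0.63768166 0.18899119 0.068     ] travel 0.04472049578376038
lever 0.5120593840566312 0.02818320032906365 ratchet -117.16685449468245
[-0.45839227 -0.73244479 -0.46283539] 26.3667
the job is handed in; nothing more can be done
```

The job is handed in at 26.4 s of the 70 s. My last checks say all three steps are done, though the strap's position is known less exactly than the rest; no verdict is reported.

- **Lever:** I pushed the red lever over to the loosening side with closed fingertips. The last picture gave about +0.5 rad. That is beyond the 0.4 stop, so the number is rough, but the lever is clearly over.
- **Screw:** One stroke turned it only about 1.22 rad by the red mark, so I clicked the handle back and made a second stroke. The mark then showed about 117° (2.04 rad), and 116.6° in the last picture, against the 1.5 rad needed. Each stroke turned the screw clearly less than the handle swing and the stated idle travel would suggest. I did not find out why, and relied on the mark.
- **Strap:** I gripped the knob and drew it about 50 mm back until the stop pushed back with about 9 N, then let go.
    - **Disagreement:** The final picture gave only about 45 mm of travel, just over the 42 mm limit. The knob was at the very edge of that picture, so I trusted the gripper travel and the felt stop, and handed in without a second look.
- **Surroundings:** By eye, the panel still lies against its stops, and the nut, tape roll, meter, screwdriver, dome, tray and cup are where they were. I did not measure them. The arm is clear of everything and the wrist force is near zero.

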